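Load the desktop parts tumbler and set it running

ROBOT

A 6-joint arm with a two-finger parallel gripper is mounted at the origin on the work surface. World frame = base frame: x ahead of the robot, y to its left, z up, the work surface at z = 0. Lengths are in mm, angles in rad, forces in N, time in s.
With the tool pointing down it reaches from about 350 to 775 mm from the base axis. Payload 7.3 kg.
Tool frame: the origin (TCP) lies at the very end of the fingers, on their centre line; the grasp point (between the pads) lies 19 mm behind it; z points along the fingers, y is the line along which they close (so a half turn about z gives the same grasp; the last joint's range is limited). The gripper opens to 92 mm and grips with 3 to 60 N. Pads are 19 mm wide; open, the fingers measure 130 mm over their backs; the gripper's body (75 mm by 190 mm) begins 47 mm behind the grasp point.
Start: joints at [1.021, 0.342, 1.524, -0, 1.275, -0.146], TCP at [206.268, 482.802, 226.741] pointing down, gripper open.
Joint ranges: [-2.53, 2.53], [-0.77, 2.02], [0.04, 2.7], [-1, 4.14], [0.28, 2.66], [-3.11, 3.11]. Speed limits (rad/s): [2.57, 2.57, 3.14, 3.14, 3.14, 3.14].

INTERFACE

Orientations are given as [roll, pitch, yaw] about the fixed x, y, z axes, in that order (R = Rz(yaw) Ry(pitch) Rx(roll)).
In Python, from plant import * gives the robot as it stands.
- The arm moves only by the tool arm_command, never from a script. Its arguments are lists of equal length, an entry for each row: "gripper": the finger opening in mm, from 0 to 91.8; "dp": the shift along the tool's x, y, z in units of 25 mm (1.0 is 25 mm), a list of three; "twist": the turn about the tool's z in units of 5 degrees (1.0 is 5 degrees). A call has exactly 5 rows; each row shifts and turns the commanded pose from where the row before left it, along the tool's axes as they then stand; what a row does not reach is not made up. A row lasts 1/8 s, in which the tool goes at most 62.5 mm and 10.7 degrees, less where a joint would pass 70% of its speed; a pose out of reach is approached as far as the arm can. A call is refused whole if a number of a shift passes 1 or a number of a turn 1, either way. A call with a gripper value outside its range is refused whole. The fingers move at their own pace and stop on an object; the grip force is fixed at half the most. Time passes only in rows, so rows that do not move let the fingers close, or fill a call up. It gives the time, the measured TCP pose, the force, the opening and the grip force at its end, in the units of the state.
- get_obs(): the state, without advancing time (a new reading comes with each control period).
- capture(name): name is "scene" or "top" or "wrist"; returns the picture (420x560x3 uint8, red, green, blue); there is no depth.
- get_calibration(name): a dict with "mtx" (3x3 intrinsics, pixels), "position" and "attitude" of the camera in the world; the wrist camera has in their place "mount" (4x4, takes a point from camera to tool coordinates, whose origin is the TCP and whose axes are the flange's). Camera axes: x right, y down, z forward; pixel columns grow to the right and rows downward; lengths in mm; the calibration is good to about 2 mm. A picture is of the moment at which its call begins: read the wrist's pose just before it. get_calibration takes no time and is no camera call.
- close_job(): hands the job in; it is judged then, once.
The state is a dict: "time": time; "joint_positions": joint angles; "dq": joint speeds; "tau": joint torques, N m; "tool_pos": TCP position; "tcp_rot": TCP orientation; "contact_force": force on the tool from outside, world axes, zero at the start; "moment": the same for the moment, N m; "grip_width": finger opening in mm; "finger_force": force on a finger pad.
Only numpy, scipy, OpenCV 4.12 (cv2) and the standard library are available. Lean on these libraries where they do the work, as an engineer would, in place of code of your own. Each camera call takes 0.05 s, during which the arm holds its last target. There are 200 camera calls.

TASK

Gather every loose 3D-printed part from the desk into the green scoop tray, and take the tumbler's lever through its zigzag gate from the red (off) side fully into the yellow load slot, in whichever order you like. With the lever at load, tip the tray over the blue bowl until all the parts are in the bowl, then set the tray back upright on its dark grey mat and take the lever on through the gate fully into the green run slot. Leave the mug, the ball tube and the small carton where they are.

Things in the scene. Friction and masses are not known exactly. Their poses are not given: they have to be found in the camera images.
- tumbler: the parts tumbler, a fixed grey machine (base 230 x 400 mm); origin on the desk under the middle of its round bowl; z up; y points from the bowl to the lever console (150 x 150 mm, its centre 215 mm from the origin; aluminium gate plate on top, upper face 148 mm above the desk); x points roughly away from the robot
- bowl (a point): middle of the inner floor of the blue open bowl, 56 mm above the desk; the bowl's rim is 140 mm above the desk, 250 mm across outside and about 238 mm inside, narrowing to about 180 mm at the floor
- knob (a point): centre of the red ball knob (34 mm across) on top of the gear lever; about 215 mm above the desk, 67 mm above the gate plate. A 9 mm stem runs down through the gate to a pivot 195 mm below the knob's centre; the lever tilts fore-aft and sideways within the gate's slots and stays where it is left (1 to 2 N at the knob moves it)
- lever_fore (a joint): tilt of the lever along the tumbler's x axis, rad; positive leans to +x; knob x offset is about 195 mm times it; 0 = upright in the middle of the gate
- lever_side (a joint): tilt of the lever along the tumbler's y axis, rad; positive leans to +y. Way through the zigzag gate, in straight lanes between these points: off, bend_1, bend_2, bend_3, load; from load back to bend_3, then bend_4, run. Slots leave about 3 mm of free play each way at the knob; lanes are 40 mm apart there. The lever starts in the first lane, between off and bend_1
- slot_off (a point): off position, marked by the red patch: where the knob's centre is when the lever is in that slot. It is the -x dead end of the first lane.
- slot_load (a point): load position, marked by the yellow patch: where the knob's centre is when the lever is in that slot. It is the -x dead end of the middle lane
- slot_run (a point): run position, marked by the green patch: where the knob's centre is when the lever is in that slot. It is the +x dead end of the last lane
- bend_1 (a point): corner of the gate at the +x end of the first lane, at knob height (lane off - bend_1 is 60 mm long at the knob)
- bend_2 (a point): corner of the gate at the +x end of the middle lane, at knob height
- bend_3 (a point): junction half-way along the middle lane, at knob height, where the last cross-slot leaves towards bend_4
- bend_4 (a point): corner of the gate at the -x end of the last lane, at knob height (lane bend_4 - run is 30 mm long at the knob)
- mat: the tray's place: a dark grey rubber mat 260 x 220 x 4 mm fixed flat on the desk; origin at the centre of its underside, x along its length
- tray: green scoop tray, 200 mm long (x) x 160 mm wide (y), 0.28 kg; origin at the centre of its underside, z up. Side and rear (+x) walls 80 mm high, 6 mm thick; front (-x) open: a slick white floor rises straight from the foot of the rear wall to the front lip at 60 mm, so parts laid in it slide back and stay; tipped front-down past about 30 degrees they slide out over the lip (45 to 60 empties it)
- tray_bar (a point): middle of the tray's black rubber carrying bar, 126 mm above the tray's underside, 30 mm behind its middle (+x); the bar runs across the tray along y, 14 mm thick in x, 24 mm high, clear over 148 mm between its two uprights
- tray_lip (a point): middle of the tray's front lip, 60 mm above its underside, 100 mm ahead of its middle (-x)
- bracket: a 3D-printed part, orange, L-shaped: the tall part stands at the -x end. 62 x 36 x 36 mm over all, about 45 g, smooth; origin in the middle of that envelope; lies on a 62 x 36 x 15 mm base plate with z up; the base plate (and all but the bridge's wall) has flat sides 36 mm apart across y, good to grip; may be absent
- channel: a 3D-printed part, yellow, U-shaped: a tall part at each end. 62 x 36 x 36 mm over all, about 45 g, smooth; origin in the middle of that envelope; lies on a 62 x 36 x 15 mm base plate with z up; the base plate (and all but the bridge's wall) has flat sides 36 mm apart across y, good to grip; may be absent
- tee: a 3D-printed part, red, T-shaped: the tall part (22 long) is in the middle. 62 x 36 x 36 mm over all, about 45 g, smooth; origin in the middle of that envelope; lies on a 62 x 36 x 15 mm base plate with z up; the base plate (and all but the bridge's wall) has flat sides 36 mm apart across y, good to grip; may be absent
- step: a 3D-printed part, purple, stepped: the tall part covers 38 mm at the -x end. 62 x 36 x 36 mm over all, about 45 g, smooth; origin in the middle of that envelope; lies on a 62 x 36 x 15 mm base plate with z up; the base plate (and all but the bridge's wall) has flat sides 36 mm apart across y, good to grip; may be absent
- bridge: a 3D-printed part, light blue, a low wall 12 thick along its whole length in the middle of the plate. 62 x 36 x 36 mm over all, about 45 g, smooth; origin in the middle of that envelope; lies on a 62 x 36 x 15 mm base plate with z up; the base plate (and all but the bridge's wall) has flat sides 36 mm apart across y, good to grip; may be absent
- ball_tube: yellow-green ball tube standing on the desk, 78 mm across, 195 mm tall; bystander; origin under its centre
- mug: white mug, 80 mm across, 95 mm tall; bystander; origin under its centre
- carton: small closed cardboard box 90 x 150 x 50 mm; bystander; origin under its centre
Not all that is in view belongs to the job. Leave any pink look-alike of the bridge alone.

How it is judged (in metres and radians):
On the way, in this order (a step that is already met when the one before it is completed fails the run):
1. every part lies in the tray and the lever is in the load slot (x of bracket in the frame of tray between -0.1 and 0.1 m and y of bracket in the frame of tray between -0.074 and 0.074 m and z of bracket in the frame of tray between 0.01 and 0.13 m and x of channel in the frame of tray between -0.1 and 0.1 m and y of channel in the frame of tray between -0.074 and 0.074 m and z of channel in the frame of tray between 0.01 and 0.13 m and x of tee in the frame of tray between -0.1 and 0.1 m and y of tee in the frame of tray between -0.074 and 0.074 m and z of tee in the frame of tray between 0.01 and 0.13 m and x of step in the frame of tray between -0.1 and 0.1 m and y of step in the frame of tray between -0.074 and 0.074 m and z of step in the frame of tray between 0.01 and 0.13 m and x of bridge in the frame of tray between -0.1 and 0.1 m and y of bridge in the frame of tray between -0.074 and 0.074 m and z of bridge in the frame of tray between 0.01 and 0.13 m and horizontal distance between knob and slot_load below 0.012 m), for 0.2 s.
2. the tray is tipped over the bowl with the lever at load (angle between tray's own z axis and vertical above 0.5 rad and horizontal distance between tray_lip and bowl below 0.13 m and z of tray_lip in the frame of bowl above 0.05 m and horizontal distance between knob and slot_load below 0.012 m), for 0.1 s.
3. every part is in the bowl while the lever is at load (horizontal distance between each of bracket, channel, tee, step, bridge and bowl below 0.115 m and z of each of bracket, channel, tee, step, bridge in the frame of bowl below 0.095 m and horizontal distance between knob and slot_load below 0.012 m), for 0.2 s.
4. the lever is in the run slot (horizontal distance between knob and slot_run below 0.012 m), for 0.2 s.
At the end, for the whole second after the job is handed in: Every part that was on the desk is at rest in the bowl (centre within 115 mm of the bowl's axis and below 95 mm above its floor); the knob is within 12 mm of the run position; the tray stands at rest flat on the grey mat (within 0.08 rad of upright), its centre within 50 mm of the mat's (horizontal distance between each of bracket, channel, tee, step, bridge and bowl below 0.115 m and z of each of bracket, channel, tee, step, bridge in the frame of bowl below 0.095 m and horizontal distance between knob and slot_run below 0.012 m and horizontal distance between tray and mat below 0.05 m and angle between tray's own z axis and vertical below 0.08 rad and z of tray in the frame of mat between -0.003 and 0.012 m and linear speed of tray below 0.02 m/s and linear speed of each of bracket, channel, tee, step, bridge below 0.03 m/s); the robot touches nothing.
It fails at once if a bystander (mug, ball tube, carton) was shifted by more than 30 mm or tipped over (distance of any of ball_tube, mug, carton from where it was at the start of the episode above 0.03 m or angle between any of ball_tube, mug, carton's own z axis and vertical above 0.3 rad).
Of bracket, channel, tee, step, bridge only 3 to 5 are there at a start; the rules pass over those that are not, and their reading is None.
At some moment in a run one of bracket, channel, tee, step, bridge, tray may be knocked a few centimetres aside while the robot is not near it.
It also fails if it takes over 210 s, if anything falls off the work surface, if the arm or the gripper's body presses on something with over 40 N, if the wrist force passes 120 N, or if a joint passes its speed limit or range.

## Working session

There is one attempt and no reset: what is moved stays moved. The work goes in short steps, Python scripts to look and compute and a tool call to move; the robot and the scene stay as the last step left them, time stands still between calls to the robot, and variables do not carry over. Pictures are saved under pics/ and viewed, at most 14 in all, crops included, and the job is handed in when it is done.

Besides the shell and the picture viewer there is one more tool, called after "Call:" by a JSON object that holds its "fn" and its "kwargs", one argument or row to a line. arm_command: Moves the arm, as the interface text tells. Its arguments: {"type":"object","properties":{"gripper":{"type":"array"},"dp":{"type":"array"},"twist":{"type":"array"}},"required":["gripper","dp","twist"]}

```bash
mkdir -p pics; cat > h.py <<'E'
import numpy as np,cv2
from scipy.spatial.transform import Rotation as R
from plant import *
def cal(n):
    c=get_calibration(n);K=np.array(c["mtx"],float)
    if n=="wrist":
        o=get_obs();T=np.eye(4);T[:3,:3]=R.from_euler('xyz',o["tcp_rot"]).as_matrix();T[:3,3]=o["tool_pos"]
        M=T@np.array(c["mount"]);return K,M[:3,:3],M[:3,3]
    A=np.array(c["attitude"],float)
    A=A if A.shape==(3,3) else R.from_euler('xyz',A).as_matrix()
    return K,A,np.array(c["position"],float)
def shot(n,f=None):
    c=cal(n);im=capture(n)
    if f: cv2.imwrite(f"pics/{f}.png",im[:,:,::-1])
    return im,c
def ray(c,px,z):
    K,A,p=c;px=np.atleast_2d(px).astype(float)
    d=np.c_[px,np.ones(len(px))]@np.linalg.inv(K).T@A.T
    return p+d*((z-p[2])/d[:,2:3])
def proj(c,P):
    K,A,p=c;q=(np.atleast_2d(P)-p)@A@K.T
    return q[:,:2]/q[:,2:]
E
python3 - <<'E'
from h import *
for n in("scene","top"):
    im,c=shot(n,n+"0");print(n,get_calibration(n))
print(get_calibration("wrist"));print(get_obs())
E
```

```text
scene {'mtx': array([[460.45387627,   0.        , 290.42070092],
       [  0.        , 460.45387627, 211.1592475 ],
       [  0.        ,   0.        ,   1.        ]]), 'position': array([1292.73429568, -530.59990763,  895.7598774 ]), 'attitude': array([-2.27154023,  0.00770881,  0.92202259])}
top {'mtx': array([[419.92832044,   0.        , 278.40490567],
       [  0.        , 419.92832044, 212.77072001],
       [  0.        ,   0.        ,   1.        ]]), 'position': array([ 325.93855697,   16.56197785, 1419.12338591]), 'attitude': array([-2.96515526, -0.02122259, -1.55801784])}
{'mtx': array([[371.98984356,   0.        , 285.01203897],
       [  0.        , 371.98984356, 208.82607436],
       [  0.        ,   0.        ,   1.        ]]), 'mount': array([[ 8.90954185e-04, -9.68808677e-01, -2.47808300e-01,
         6.63706717e+01],
       [ 9.99998785e-01,  5.46150867e-04,  1.46015046e-03,
         1.14816709e+00],
       [-1.27926571e-03, -2.47809300e-01,  9.68807986e-01,
        -1.58594208e+02],
       [ 0.00000000e+00,  0.00000000e+00,  0.00000000e+00,
         1.00000000e+00]])}
{'time': 0.1, 'joint_positions': array([ 1.02099224e+00,  3.42672619e-01,  1.52490778e+00, -1.91061811e-05,
        1.27538864e+00, -1.45990443e-01]), 'dq': array([ 4.41524917e-04, -6.81451580e-05, -1.82620363e-03,  2.32557955e-03,
        7.34134172e-04,  5.00735873e-04]), 'tau': array([ 1.79900504e-03, -4.32005239e+01, -2.44696033e+01,  7.20361085e-02,
        5.25791163e-02, -5.23293409e-05]), 'tool_pos': array([206.08048944, 482.4769568 , 226.10908194]), 'tcp_rot': array([-3.14022825e+00, -1.82149161e-04,  2.73778446e+00]), 'contact_force': array([0.30309874, 0.97184291, 0.4741902 ]), 'moment': array([-0.06522452,  0.01704184, -0.04188907]), 'finger_force': 0.0, 'grip_width': 91.89731510669229}
```

View pics/top0.png

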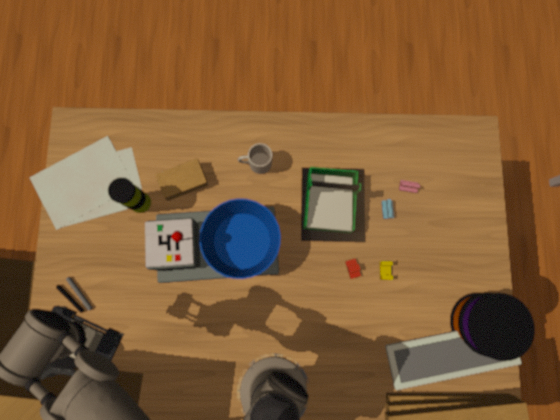

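View pics/scene0.png

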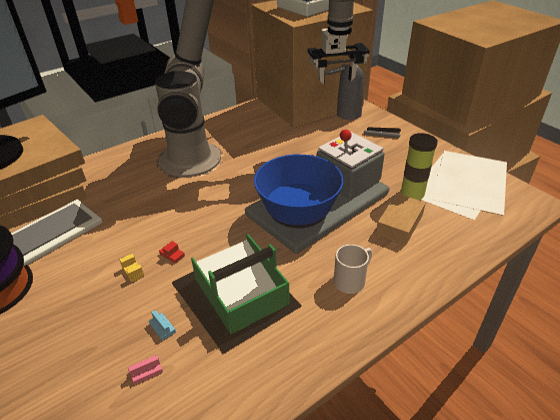

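```bash
cat >> h.py <<'E'
RNG={'red':[((0,150,70),(6,255,255)),((174,150,70),(180,255,255))],'yellow':[((22,150,100),(34,255,255))],'blue':[((98,170,50),(125,255,255))],
'lblue':[((90,60,130),(106,170,255))],'green':[((50,120,40),(85,255,255))],'orange':[((7,190,170),(15,255,255))],'purple':[((128,60,50),(155,255,255))]}
def blobs(im,col,amin=15):
    h=cv2.cvtColor(im,cv2.COLOR_RGB2HSV);m=0
    for a,b in RNG[col]: m=m|cv2.inRange(h,a,b)
    cs,_=cv2.findContours(m,cv2.RETR_EXTERNAL,cv2.CHAIN_APPROX_NONE)
    return sorted([c[:,0,:] for c in cs if cv2.contourArea(c)>=amin],key=lambda c:-cv2.contourArea(c))
E
python3 - <<'E'
from h import *
np.set_printoptions(precision=1,suppress=True)
im,c=shot("top");im2,c2=shot("scene")
print(cv2.imread("pics/top0.png").shape)
for col,z in(('red',30),('yellow',30),('lblue',25),('green',148),('blue',140),('purple',20),('orange',20)):
    for n,i,cc in(("top",im,c),("scene",im2,c2)):
        for b in blobs(i,col,8)[:8]:
            r=cv2.minAreaRect(b.astype(np.float32));print(col,n,np.array(r[0]),np.array(r[1]),ray(cc,r[0],z)[0],cv2.contourArea(b.astype(np.int32)))
b=blobs(im,'blue')[0];e=cv2.fitEllipse(cv2.convexHull(b.astype(np.int32)));print(e,ray(c,e[0],140))
cv2.imwrite("pics/crop.png",np.hstack([cv2.resize(im[150:295,285:430,::-1],(580,580),interpolation=cv2.INTER_CUBIC),np.zeros((580,1,3),np.uint8)]))
E
```

```text
(420, 560, 3)
red top [353.3 268.1] [16.8 11. ] [ 393. -259.   30.] 146.5
red top [176.5 236. ] [9.2 9.2] [490.3 326.7  30. ] 66.0
red top [177.  257.5] [5. 4.] [419.4 321.1  30. ] 14.5
red scene [171.5 252.5] [20.2 18.1] [ 413.9 -266.9   30. ] 283.5
red scene [345. 135.] [10. 10.] [250.9 499.   30. ] 81.0
red scene [333.2 144.1] [6.7 3.6] [271.3 424.6  30. ] 14.5
yellow top [386.5 270. ] [18. 13.] [ 388.2 -368.9   30. ] 207.0
yellow top [169.  257.5] [5. 4.] [419.1 347.2  30. ] 19.0
yellow scene [422.6 159.2] [17.3 23.7] [526.7 598.1  30. ] 236.5
yellow scene [414.4 190.1] [19.5 17. ] [623.8 446.5  30. ] 231.0
yellow scene [132.2 267.4] [ 6.3 15.2] [ 401.2 -370.6   30. ] 60.0
yellow scene [126.4 257.3] [ 3.6 13. ] [ 357.6 -368.5   30. ] 24.5
lblue top [384.7 209. ] [14.   2.6] [ 594.  -370.7   25. ] 11.5
lblue scene [162.8 320.6] [27.   7.7] [ 597.5 -379.2   25. ] 139.0
green top [330.2 199. ] [50.5 62. ] [ 598.9 -167.5  148. ] 344.5
green top [354.  211.5] [35.  2.] [ 560.8 -241.   148. ] 31.0
green top [159.5 227.5] [3. 3.] [501.5 353.2 148. ] 9.0
green scene [259.4 296.1] [20.5 63. ] [ 760.8 -215.1  148. ] 72.5
green scene [253.7 241.9] [20.6  1.8] [ 619.  -134.8  148. ] 20.5
green scene [222.7 304.4] [20.2  1.9] [ 733.  -286.4  148. ] 18.5
green scene [201.6 272.1] [34.1  2.2] [ 628.7 -277.6  148. ] 16.0
green scene [211.  274.4] [7.8 2.4] [ 647.  -264.5  148. ] 8.5
green scene [272.  247.5] [7.8 2.1] [ 660.4 -111.6  148. ] 8.5
blue top [239. 238.] [76. 80.] [474.1 111.8 140. ] 4746.0
blue scene [296.4 185.8] [85.4 45.5] [499.9  83.7 140. ] 849.0
purple top [468.2 323.6] [43.  10.6] [ 218.6 -634.1   20. ] 128.0
purple scene [  8.9 265.2] [10.7 36.2] [ 186.8 -621.3   20. ] 250.5
((239.61842346191406, 238.54405212402344), (77.0088119506836, 80.28828430175781), 76.58370208740234) [[472.4 109.8 140. ]]
```

View pics/crop.png

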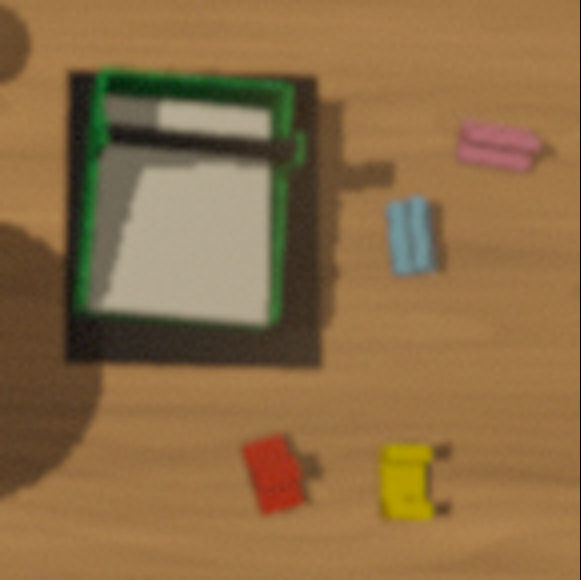

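```bash
python3 - <<'E'
from h import *
np.set_printoptions(precision=1,suppress=True)
im=cv2.imread("pics/top0.png")[:,:,::-1].copy();c=cal("top")
h=cv2.cvtColor(im,cv2.COLOR_RGB2HSV)
m=cv2.inRange(h,(0,0,150),(180,60,255));m[:200]=0;m[290:]=0;m[:,:135]=0;m[:,205:]=0
m=cv2.morphologyEx(m,cv2.MORPH_CLOSE,np.ones((9,9)))
cs,_=cv2.findContours(m,0,1);b=max(cs,key=cv2.contourArea);r=cv2.minAreaRect(b)
bx=cv2.boxPoints(r);P=ray(c,bx,148);pc=ray(c,r[0],148)[0];print("plate",P,pc)
e=ray(c,(239.6,238.5),140)[0];d=(pc-e)[:2];print("bowl",e,"len",np.hypot(*d),"yaw",np.degrees(np.arctan2(-d[0],d[1])))
print("patch r,y,g",ray(c,[(177,257.5),(169,257.5),(159.5,227.5)],148));print("knob",ray(c,(176.5,236),222))
im2=cv2.imread("pics/scene0.png")[:,:,::-1];c2=cal("scene");print("knob scene",ray(c2,(345,135),218))
def tr(px): px=np.array(px)/4.+[285,150];return px
print("tray walltop corners FL FR RR RL(z80/60)",ray(c,tr([(80,312),(274,325),(292,85),(102,72)]),[[80]]*4 if 0 else 80))
print("mat",ray(c,tr([(68,72),(316,77),(321,366),(66,362)]),4),)
print("bar ends",ray(c,tr([(108,135),(298,150)]),138))
for n,q in(("tee",[(244,443),(288,436),(303,501),(264,515)]),("chan",[(382,446),(432,446),(432,520),(381,518)]),("bridge",[(388,203),(428,197),(436,270),(396,276)]),("pink",[(462,122),(541,137),(535,170),(457,158)])):
    p=ray(c,tr(q),20);print(n,p.mean(0),np.degrees(np.arctan2(*((p[2]+p[3]-p[0]-p[1])[1::-1]))))
E
```

```text
plate [[519.8 402.7 148. ]
 [530.1 261.6 148. ]
 [394.  247.4 148. ]
 [384.4 386.  148. ]] [456.4 324.5 148. ]
bowl [472.6 109.9 140. ] len 215.2031794554749 yaw 4.303598398822153
patch r,y,g [[411.5 295.3 148. ]
 [411.1 319.2 148. ]
 [501.5 353.2 148. ]]
knob [[467.6 283.8 222. ]]
knob scene [[477.2 275.4 218. ]]
tray walltop corners FL FR RR RL(z80/60) [[ 516.6  -95.2   80. ]
 [ 508.5 -251.9   80. ]
 [ 709.1 -270.7   80. ]
 [ 717.3 -113.1   80. ]]
mat [[ 738.9  -90.7    4. ]
 [ 738.5 -308.2    4. ]
 [ 484.4 -306.6    4. ]
 [ 484.5  -89.7    4. ]]
bar ends [[ 649.1 -112.2  138. ]
 [ 639.7 -261.9  138. ]]
tee [ 392.4 -262.3   20. ] -166.47691309923644
chan [ 386.7 -372.2   20. ] 177.72705280982996
bridge [ 594.7 -383.5   20. ] -175.70352288289035
pink [ 674.6 -461.3   20. ] 168.80896847891006
```

Call:
{"fn": "arm_command", "kwargs": {
  "gripper": [91,91,91,91,91],
  "dp": [
    [0,0,-0.6],
    [0,0,-0.6],
    [0,0,-0.6],
    [0,0,-0.6],
    [0,0,0]
  ],
  "twist": [-1,-1,-1,-1,-1]
}}

```text
time: 0.82
tool_pos: [206.5, 483.2, 287.8]
tcp_rot: [3.14, 0.001, -3.106]
contact_force: [0.1, -0.2, -0.4]
grip_width: 90.8
finger_force: 0.0
```

Call:
{"fn": "arm_command", "kwargs": {
  "gripper": [91,91,91,91,91],
  "dp": [
    [0,0,0],
    [-0.9,-0.9,0],
    [-0.9,-0.9,0],
    [-0.9,-0.9,0],
    [-0.9,-0.9,0]
  ],
  "twist": [-0.5,0,0,0,0]
}}

```text
time: 1.45
tool_pos: [303.5, 399.2, 286.6]
tcp_rot: [-3.142, -0.0, -3.065]
contact_force: [0.6, 0.1, -1.0]
grip_width: 91.2
finger_force: 0.0
```

Call:
{"fn": "arm_command", "kwargs": {
  "gripper": [91,91,91,91,91],
  "dp": [
    [-0.9,-0.9,0],
    [-0.9,-0.9,0],
    [-0.9,-0.9,0],
    [0,0,0],
    [0,0,0]
  ],
  "twist": [0,0,0,0,0]
}}

```text
time: 2.08
tool_pos: [374.9, 337.9, 286.6]
tcp_rot: [3.141, -0.001, -3.066]
contact_force: [0.8, 0.8, 0.1]
grip_width: 90.8
finger_force: 0.0
```

```bash
python3 - <<'E'
from h import *
np.set_printoptions(precision=2,suppress=True)
im,c=shot("wrist","w1");o=get_obs();print(o["tool_pos"],o["tcp_rot"],o["joint_positions"],o["time"])
for col in('red','yellow','green'):
  for b in blobs(im,col,30)[:4]:
    r=cv2.minEnclosingCircle(b);print(col,r,[ray(c,r[0],z)[0][:2] for z in(148,215)])
E
```

```text
[374.65 338.19 286.64] [ 3.14 -0.   -3.06] [ 0.58  0.26  1.47  0.    1.41 -1.07] 2.125
red ((200.89016723632812, 338.4479675292969), 23.553974151611328) [array([511.57, 273.58]), array([465.96, 287.19])]
red ((230.0, 236.5), 15.239850997924805) [array([412.48, 295.94]), array([389.21, 304.51])]
yellow ((260.5, 236.1086883544922), 14.616971969604492) [array([410.18, 321.48]), array([387.43, 324.3 ])]
yellow ((376.1761474609375, 336.7102355957031), 13.239198684692383) [array([497.76, 431.58]), array([455.26, 409.58])]
green ((292.0, 333.0), 10.000100135803223) [array([499.76, 355.35]), array([456.82, 350.54])]
```

View pics/w1.png

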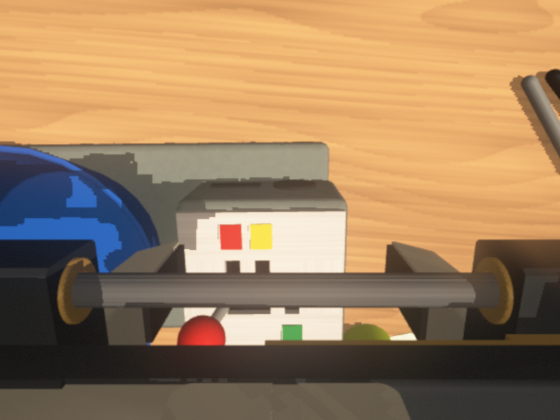

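Call:
{"fn": "arm_command", "kwargs": {
  "gripper": [91,91,91,91,91],
  "dp": [
    [-0.9,-0.6,0],
    [-0.9,-0.6,0],
    [-0.9,-0.6,0],
    [-0.8,-0.6,0],
    [0,0,0]
  ],
  "twist": [0,0,0,0,0]
}}

```text
time: 2.75
tool_pos: [467.4, 284.6, 286.4]
tcp_rot: [-3.142, -0.0, -3.066]
contact_force: [-0.1, 0.2, 0.2]
grip_width: 91.4
finger_force: 0.0
```

Call:
{"fn": "arm_command", "kwargs": {
  "gripper": [91,91,91,91,91],
  "dp": [
    [0,0,0.8],
    [0,0,0.8],
    [0,0,0.8],
    [0,0,0.8],
    [0,0,0.6]
  ],
  "twist": [0,0,0,0,0]
}}

```text
time: 3.38
tool_pos: [465.8, 285.6, 191.0]
tcp_rot: [3.141, -0.001, -3.064]
contact_force: [0.4, 0.6, 0.0]
grip_width: 91.1
finger_force: 0.0
```

Call:
{"fn": "arm_command", "kwargs": {
  "gripper": [50,20,20,20,20],
  "dp": [
    [0,0,0],
    [0,0,0],
    [0,0,0],
    [0,0,0],
    [0,0,0]
  ],
  "twist": [0,0,0,0,0]
}}

```text
time: 4.0
tool_pos: [467.2, 284.6, 192.0]
tcp_rot: [3.141, 0.0, -3.066]
contact_force: [-0.4, -0.6, -0.2]
grip_width: 45.9
finger_force: 0.0
```

Call:
{"fn": "arm_command", "kwargs": {
  "gripper": [20,20,20,20,20],
  "dp": [
    [0,0,0],
    [0,0,0],
    [0,0,0],
    [0,0,0],
    [0,0,0]
  ],
  "twist": [0,0,0,0,0]
}}

```text
time: 4.62
tool_pos: [467.1, 284.6, 191.8]
tcp_rot: [3.141, 0.0, -3.065]
contact_force: [0.1, 0.0, 0.2]
grip_width: 32.0
finger_force: 30.0
```

Call:
{"fn": "arm_command", "kwargs": {
  "gripper": [20,20,20,20,20],
  "dp": [
    [-0.3,0,0],
    [-0.3,0,0],
    [-0.3,0,0.1],
    [0,0,0],
    [0,0,0]
  ],
  "twist": [0,0,0,0,0]
}}

```text
time: 5.25
tool_pos: [490.0, 286.4, 189.3]
tcp_rot: [3.141, 0.001, -3.066]
contact_force: [-0.9, 1.3, -0.3]
grip_width: 32.7
finger_force: 30.0
```

Call:
{"fn": "arm_command", "kwargs": {
  "gripper": [20,20,20,20,20],
  "dp": [
    [0,0.4,-0.04],
    [0,0.4,-0.04],
    [0,0.4,-0.04],
    [0,0.4,-0.04],
    [0,0,0]
  ],
  "twist": [0,0,0,0,0]
}}

```text
time: 5.88
tool_pos: [487.8, 326.5, 194.9]
tcp_rot: [-3.141, 0.004, -3.064]
contact_force: [0.5, -2.6, 6.9]
grip_width: 32.2
finger_force: 30.0
```

Call:
{"fn": "arm_command", "kwargs": {
  "gripper": [20,20,20,20,20],
  "dp": [
    [0.4,0,0],
    [0.5,0,0],
    [0.5,0,0],
    [0.5,0,0],
    [0.5,0,0]
  ],
  "twist": [0,0,0,0,0]
}}

```text
time: 6.5
tool_pos: [427.8, 322.3, 194.8]
tcp_rot: [3.14, 0.005, -3.065]
contact_force: [1.6, -0.4, -0.2]
grip_width: 32.3
finger_force: 30.0
```

Call:
{"fn": "arm_command", "kwargs": {
  "gripper": [20,20,20,20,20],
  "dp": [
    [0.1,0,0],
    [0,0,0],
    [0,0,0],
    [0,0,0],
    [0,0,0]
  ],
  "twist": [0,0,0,0,0]
}}

```text
time: 7.12
tool_pos: [424.6, 321.9, 194.2]
tcp_rot: [3.141, 0.001, -3.065]
contact_force: [-2.6, -0.6, 9.4]
grip_width: 32.6
finger_force: 30.0
```

Call:
{"fn": "arm_command", "kwargs": {
  "gripper": [91,91,91,91,91],
  "dp": [
    [0,0,0],
    [0,0,0],
    [0,0,0],
    [0,0,-1],
    [0,0,-1]
  ],
  "twist": [0,0,0,0,0]
}}

```text
time: 7.75
tool_pos: [424.0, 321.3, 243.3]
tcp_rot: [-3.141, -0.001, -3.065]
contact_force: [0.4, 0.8, 0.2]
grip_width: 78.0
finger_force: 0.0
```

Call:
{"fn": "arm_command", "kwargs": {
  "gripper": [91,91,91,91,91],
  "dp": [
    [0.1,-0.5,-0.5],
    [0.1,-1,0],
    [0.1,-1,0],
    [0.1,-1,0],
    [0.1,-1,0]
  ],
  "twist": [0,0,0,0,0]
}}

```text
time: 8.38
tool_pos: [419.7, 206.7, 255.2]
tcp_rot: [-3.141, -0.001, -3.066]
contact_force: [-0.1, 0.2, -0.6]
grip_width: 91.0
finger_force: 0.0
```

Call:
{"fn": "arm_command", "kwargs": {
  "gripper": [91,91,91,91,91],
  "dp": [
    [0.1,-1,0],
    [0.1,-1,0],
    [0.1,-1,0],
    [0.1,-1,0],
    [0.1,-1,0]
  ],
  "twist": [0,0,0,0,0]
}}

```text
time: 9.0
tool_pos: [416.5, 81.3, 255.2]
tcp_rot: [-3.142, -0.001, -3.066]
contact_force: [-0.8, -0.6, 0.7]
grip_width: 90.9
finger_force: 0.0
```

Call:
{"fn": "arm_command", "kwargs": {
  "gripper": [91,91,91,91,91],
  "dp": [
    [0.1,-1,0],
    [0.1,-1,0],
    [0.1,-1,0],
    [0.1,-1,0],
    [0.1,-1,0]
  ],
  "twist": [0,0,0,0,0]
}}

```text
time: 9.62
tool_pos: [413.4, -44.0, 255.2]
tcp_rot: [3.141, -0.001, -3.066]
contact_force: [0.2, 0.1, 0.1]
grip_width: 91.2
finger_force: 0.0
```

Call:
{"fn": "arm_command", "kwargs": {
  "gripper": [91,91,91,91,91],
  "dp": [
    [0.1,-1,0],
    [0.1,-1,0],
    [0.1,-1,0],
    [0.2,-1,0],
    [0.2,-1,0]
  ],
  "twist": [0,0,0,0,0]
}}

```text
time: 10.25
tool_pos: [405.3, -169.8, 255.1]
tcp_rot: [3.141, -0.001, -3.066]
contact_force: [-0.5, -0.7, -0.8]
grip_width: 91.1
finger_force: 0.0
```

Call:
{"fn": "arm_command", "kwargs": {
  "gripper": [91,91,91,91,91],
  "dp": [
    [0.2,-1,0],
    [0.2,-1,0],
    [0.1,-1,0],
    [0.1,-0.7,0],
    [0,0,0]
  ],
  "twist": [0,0,0,0,0]
}}

```text
time: 10.88
tool_pos: [397.9, -262.9, 255.2]
tcp_rot: [3.141, -0.001, -3.067]
contact_force: [0.6, -0.3, -0.4]
grip_width: 91.3
finger_force: 0.0
```

```bash
cat >> h.py <<'E'
def goto(X,Y,Z,yaw):
    """numbers still to go from the measured pose, tool axes after the twist, in units"""
    o=get_obs();p=o["tool_pos"];y0=np.degrees(o["tcp_rot"][2]);t=-((yaw-y0+180)%360-180)
    d=np.array([X,Y,Z])-p;a=np.radians(yaw)
    return "yaw now %.1f twist %.2f dp %s"%(y0,t/5,np.round(np.array([np.cos(a)*d[0]+np.sin(a)*d[1],np.sin(a)*d[0]-np.cos(a)*d[1],-d[2]])/25,2))
E
python3 - <<'E'
from h import *
np.set_printoptions(precision=1,suppress=True)
im,c=shot("wrist","w2");o=get_obs();print(o["tool_pos"],o["tcp_rot"],o["time"])
for col,z in(('red',36),('yellow',36)):
  for b in blobs(im,col,100)[:3]:
    r=cv2.minAreaRect(b.astype(np.float32));print(col,np.array(r[0]),ray(c,r[0],z),'\n',ray(c,cv2.boxPoints(r),z))
t,ct=shot("top");s,cs=shot("scene","s2")
for b in blobs(t,'red'):print(np.array(cv2.minAreaRect(b.astype(np.float32))[0]))
print(im.shape)
E
```

```text
[ 398.1 -262.1  255.3] [ 3.1 -0.  -3.1] 10.925
red [287.1 171.1] [[ 388.8 -259.7   36. ]] 
 [[ 366.4 -284.5   36. ]
 [ 356.6 -251.6   36. ]
 [ 411.9 -234.2   36. ]
 [ 422.4 -268.2   36. ]]
yellow [184.5 159. ] [[ 384.3 -364.3   36. ]] 
 [[ 357.9 -383.9   36. ]
 [ 354.9 -345.2   36. ]
 [ 411.7 -344.    36. ]
 [ 414.7 -384.2   36. ]]
yellow [182.4 184.6] [[ 410.8 -366.3   36. ]] 
 [[ 417.8 -384.2   36. ]
 [ 403.8 -383.1   36. ]
 [ 403.9 -348.5   36. ]
 [ 417.9 -349.3   36. ]]
[163. 250.]
(420, 560, 3)
```

View pics/w2.png

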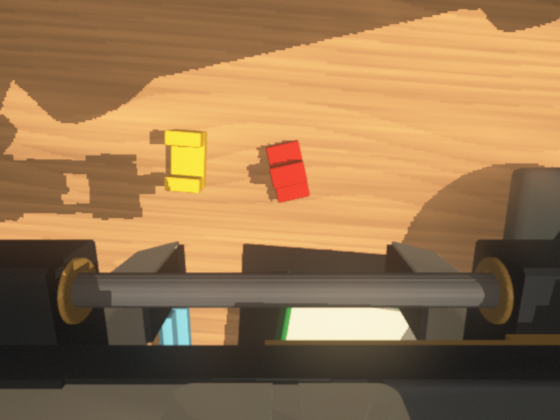

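Call:
{"fn": "arm_command", "kwargs": {
  "gripper": [70,70,70,70,70],
  "dp": [
    [0,0,0],
    [0,0,0],
    [0,0,0.5],
    [0.2,0.16,1],
    [0,0,1]
  ],
  "twist": [-0.8,-0.8,-0.8,0,0]
}}

```text
time: 11.65
tool_pos: [392.5, -258.7, 192.8]
tcp_rot: [-3.141, 0.0, -2.855]
contact_force: [0.4, -1.3, -0.7]
grip_width: 70.0
finger_force: 0.0
```

Call:
{"fn": "arm_command", "kwargs": {
  "gripper": [70,70,70,70,70],
  "dp": [
    [0,0,1],
    [0,0,1],
    [0,0,1],
    [0,0,1],
    [0,0,1]
  ],
  "twist": [0,0,0,0,0]
}}

```text
time: 12.28
tool_pos: [392.9, -259.0, 67.7]
tcp_rot: [-3.141, 0.0, -2.855]
contact_force: [0.1, 0.5, 0.3]
grip_width: 69.8
finger_force: 0.0
```

Call:
{"fn": "arm_command", "kwargs": {
  "gripper": [70,70,70,70,20],
  "dp": [
    [0,0,1],
    [0,0,1],
    [0,0,0.5],
    [0,0,0],
    [0,0,0]
  ],
  "twist": [0,0,0,0,0]
}}

```text
time: 12.9
tool_pos: [393.1, -260.0, 6.5]
tcp_rot: [-3.14, 0.001, -2.856]
contact_force: [0.1, -0.0, -0.0]
grip_width: 64.4
finger_force: 0.0
```

Call:
{"fn": "arm_command", "kwargs": {
  "gripper": [20,20,20,20,20],
  "dp": [
    [0,0,0],
    [0,0,0],
    [0,0,0],
    [0,0,0],
    [0,0,0]
  ],
  "twist": [0,0,0,0,0]
}}

```text
time: 13.52
tool_pos: [392.7, -259.9, 6.0]
tcp_rot: [-3.141, 0.0, -2.856]
contact_force: [-0.8, 0.6, 5.4]
grip_width: 36.0
finger_force: 30.0
```

```bash
python3 - <<'E'
from h import *
print(goto(573,-180,120,177))
E
```

```text
yaw now -163.6 twist 3.87 dp [-7.03  3.57 -4.56]
```

Call:
{"fn": "arm_command", "kwargs": {
  "gripper": [20,20,20,20,20],
  "dp": [
    [0,0,-0.9],
    [0,0,-0.9],
    [0,0,-0.9],
    [0,0,-0.9],
    [0,0,-0.9]
  ],
  "twist": [0.8,0.8,0.8,0.8,0.7]
}}

```text
time: 14.15
tool_pos: [392.4, -259.6, 118.6]
tcp_rot: [3.141, -0.0, 3.085]
contact_force: [0.1, -0.3, 0.5]
grip_width: 35.9
finger_force: 30.0
```

Call:
{"fn": "arm_command", "kwargs": {
  "gripper": [20,20,20,20,20],
  "dp": [
    [-0.9,0.5,0],
    [-0.9,0.5,0],
    [-0.9,0.5,0],
    [-0.9,0.5,0],
    [-0.9,0.5,0]
  ],
  "twist": [0,0,0,0,0]
}}

```text
time: 14.78
tool_pos: [508.9, -203.0, 117.8]
tcp_rot: [3.141, -0.001, 3.087]
contact_force: [1.0, -0.8, 0.3]
grip_width: 36.0
finger_force: 30.0
```

Call:
{"fn": "arm_command", "kwargs": {
  "gripper": [20,20,20,20,20],
  "dp": [
    [-0.9,0.4,0],
    [-0.9,0.4,0],
    [-0.7,0.3,0],
    [0,0,0.9],
    [0,0,0.9]
  ],
  "twist": [0,0,0,0,0]
}}

```text
time: 15.4
tool_pos: [572.3, -179.2, 72.2]
tcp_rot: [3.141, -0.0, 3.087]
contact_force: [0.7, -0.0, -0.9]
grip_width: 36.0
finger_force: 30.0
```

Call:
{"fn": "arm_command", "kwargs": {
  "gripper": [20,60,60,60,60],
  "dp": [
    [0,0,0],
    [0,0,0],
    [0,0,0],
    [0,0,0],
    [0,0,-0.9]
  ],
  "twist": [0,0,0,0,0]
}}

```text
time: 16.02
tool_pos: [571.3, -179.1, 94.9]
tcp_rot: [3.14, -0.003, 3.087]
contact_force: [-1.0, -0.1, 0.4]
grip_width: 59.9
finger_force: 0.0
```

```bash
python3 - <<'E'
from h import *
print(goto(400,-362,250,182));t,c=shot("top","t3");s,cs=shot("scene","s3")
for b in blobs(s,'red'):r=cv2.minAreaRect(b.astype(np.float32));print(np.array(r[0]),ray(cs,r[0],40))
cv2.imwrite("pics/c3.png",np.hstack([cv2.resize(s[220:340,100:320,::-1],(400,220)),cv2.resize(t[150:290,290:430,::-1],(220,220))]))
E
```

```text
yaw now 176.9 twist -1.03 dp [ 7.1  -7.07 -6.21]
[249.10002136 294.70001221] [[ 665.50627286 -186.39881143   40.        ]]
[344.5 124. ] [[203.48135858 538.84759906  40.        ]]
```

View pics/c3.png

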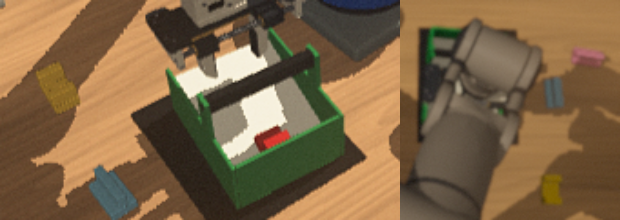

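Call:
{"fn": "arm_command", "kwargs": {
  "gripper": [70,70,70,70,70],
  "dp": [
    [0,0,-0.8],
    [0,0,-0.8],
    [0.9,-0.9,-0.9],
    [0.9,-0.9,-0.9],
    [0.9,-0.9,-0.9]
  ],
  "twist": [-1,0,0,0,0]
}}

```text
time: 16.75
tool_pos: [506.3, -249.7, 203.5]
tcp_rot: [3.142, -0.0, -3.109]
contact_force: [0.9, -0.5, 0.2]
grip_width: 69.8
finger_force: 0.0
```

Call:
{"fn": "arm_command", "kwargs": {
  "gripper": [70,70,70,70,70],
  "dp": [
    [0.9,-0.9,0],
    [0.9,-0.9,0],
    [0.9,-0.9,0],
    [0.9,-0.9,0],
    [0.9,-0.9,0]
  ],
  "twist": [0,0,0,0,0]
}}

```text
time: 17.38
tool_pos: [397.4, -365.9, 202.8]
tcp_rot: [3.141, 0.0, -3.109]
contact_force: [0.2, -0.5, 0.3]
grip_width: 70.2
finger_force: 0.0
```

```bash
python3 - <<'E'
from h import *
np.set_printoptions(precision=1,suppress=True)
im,c=shot("wrist","w4");print(get_obs()["tool_pos"])
bs=blobs(im,'yellow',80);b=np.vstack(bs).astype(np.float32)
h=cv2.convexHull(b);r=cv2.minAreaRect(h);P=ray(c,cv2.boxPoints(r),30);print(len(bs),P,ray(c,r[0],36)[0],ray(c,r[0],15)[0],np.array(r[0]))
m=P.mean(0);print(goto(m[0],m[1],5,180))
E
```

```text
[ 395.1 -368.5  202.7]
2 [[ 419.8 -385.2   30. ]
 [ 357.  -384.2   30. ]
 [ 357.1 -349.4   30. ]
 [ 419.9 -348.8   30. ]] [ 386.7 -366.9   36. ] [ 390.2 -366.9   15. ] [282.5 177.8]
yaw now -178.2 twist 0.35 dp [0.3 0.1 7.9]
```

View pics/w4.png

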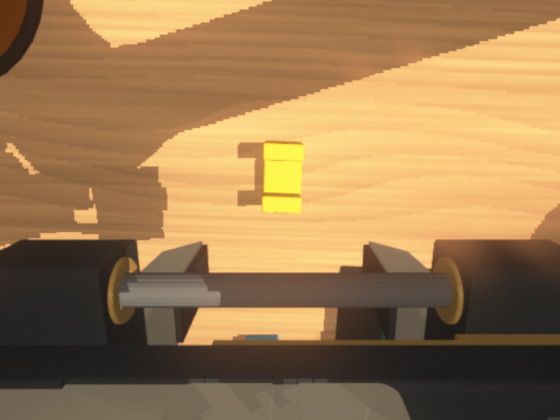

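Call:
{"fn": "arm_command", "kwargs": {
  "gripper": [70,70,70,70,70],
  "dp": [
    [0.3,0.05,0.9],
    [0,0,1],
    [0,0,1],
    [0,0,1],
    [0,0,1]
  ],
  "twist": [0.3,0,0,0,0]
}}

```text
time: 18.05
tool_pos: [390.7, -364.1, 79.6]
tcp_rot: [-3.142, 0.0, -3.135]
contact_force: [0.1, -0.1, 0.4]
grip_width: 70.0
finger_force: 0.0
```

Call:
{"fn": "arm_command", "kwargs": {
  "gripper": [70,70,70,70,20],
  "dp": [
    [0,0,1],
    [0,0,1],
    [0,0,1],
    [0,0,0],
    [0,0,0]
  ],
  "twist": [0,0,0,0,0]
}}

```text
time: 18.68
tool_pos: [391.0, -364.6, 6.3]
tcp_rot: [-3.141, 0.001, -3.135]
contact_force: [0.3, 0.3, -1.0]
grip_width: 63.8
finger_force: 0.0
```

Call:
{"fn": "arm_command", "kwargs": {
  "gripper": [20,20,20,20,20],
  "dp": [
    [0,0,0],
    [0,0,0],
    [0,0,0],
    [0,0,0],
    [0,0,0]
  ],
  "twist": [0,0,0,0,0]
}}

```text
time: 19.3
tool_pos: [390.9, -364.5, 6.2]
tcp_rot: [-3.141, 0.001, -3.135]
contact_force: [-1.8, 0.5, 6.3]
grip_width: 35.3
finger_force: 30.0
```

```bash
python3 - <<'E'
from h import *
print(goto(573,-205,120,177))
E
```

```text
yaw now -179.6 twist 0.67 dp [-6.94  6.75 -4.55]
```

Call:
{"fn": "arm_command", "kwargs": {
  "gripper": [20,20,20,20,20],
  "dp": [
    [0,0,-1],
    [0,0,-1],
    [0,0,-1],
    [-0.8,0.85,-0.8],
    [-0.9,0.9,-0.8]
  ],
  "twist": [0.7,0,0,0,0]
}}

```text
time: 19.92
tool_pos: [435.6, -322.5, 121.1]
tcp_rot: [3.141, -0.0, 3.086]
contact_force: [0.6, -1.0, -0.6]
grip_width: 35.2
finger_force: 30.0
```

Call:
{"fn": "arm_command", "kwargs": {
  "gripper": [20,20,20,20,20],
  "dp": [
    [-0.9,0.9,0],
    [-0.9,0.9,0],
    [-0.9,0.9,0],
    [-0.9,0.9,0],
    [-0.9,0.9,0]
  ],
  "twist": [0,0,0,0,0]
}}

```text
time: 20.55
tool_pos: [554.4, -215.8, 120.2]
tcp_rot: [3.141, -0.001, 3.087]
contact_force: [0.3, -0.7, 0.1]
grip_width: 35.4
finger_force: 30.0
```

Call:
{"fn": "arm_command", "kwargs": {
  "gripper": [20,20,20,20,60],
  "dp": [
    [-0.7,0.9,0],
    [0,0,0.9],
    [0,0,0.9],
    [0,0,0],
    [0,0,0]
  ],
  "twist": [0,0,0,0,0]
}}

```text
time: 21.18
tool_pos: [573.0, -195.5, 76.3]
tcp_rot: [-3.141, 0.001, 3.087]
contact_force: [-0.2, -0.9, -0.4]
grip_width: 41.7
finger_force: 0.0
```

Call:
{"fn": "arm_command", "kwargs": {
  "gripper": [60,60,60,60,60],
  "dp": [
    [0,0,0],
    [0,0,0],
    [0,0,0],
    [0,0,-1],
    [0,0,-1]
  ],
  "twist": [0,0,0,0,0]
}}

```text
time: 21.8
tool_pos: [572.5, -195.1, 126.2]
tcp_rot: [3.141, -0.001, 3.087]
contact_force: [0.3, 0.5, -0.4]
grip_width: 60.2
finger_force: 0.0
```

```bash
python3 - <<'E'
from h import *
print(goto(600,-383,200,182))
s,cs=shot("scene")
for q in('lblue','yellow'):
  for b in blobs(s,q):r=cv2.minAreaRect(b.astype(np.float32));print(q,np.array(r[0]),ray(cs,r[0],25))
E
```

```text
yaw now 176.9 twist -1.03 dp [-0.84 -7.55 -2.95]
yellow [421.89694214 158.85539246] [[519.35024125 604.47903196  25.        ]]
yellow [413.68783569 190.02890015] [[618.43088024 450.50506223  25.        ]]
yellow [234.25001526 284.25003052] [[ 604.48303333 -191.37265335   25.        ]]
```

Call:
{"fn": "arm_command", "kwargs": {
  "gripper": [70,70,70,70,70],
  "dp": [
    [0,0,-1],
    [0,-0.5,-1],
    [-0.1,-1,-0.9],
    [-0.1,-1,0],
    [-0.1,-1,0]
  ],
  "twist": [-1,0,0,0,0]
}}

```text
time: 22.48
tool_pos: [583.2, -283.2, 198.3]
tcp_rot: [-3.141, 0.001, -3.109]
contact_force: [-0.2, 0.7, 0.0]
grip_width: 70.0
finger_force: 0.0
```

Call:
{"fn": "arm_command", "kwargs": {
  "gripper": [70,70,70,70,70],
  "dp": [
    [-0.1,-1,0],
    [-0.1,-1,0],
    [-0.1,-1,0],
    [0,-1,0],
    [0,0,0]
  ],
  "twist": [0,0,0,0,0]
}}

```text
time: 23.1
tool_pos: [593.2, -383.7, 197.1]
tcp_rot: [3.141, -0.001, -3.111]
contact_force: [-0.2, -0.4, 0.2]
grip_width: 69.9
finger_force: 0.0
```

```bash
python3 - <<'E'
from h import *
np.set_printoptions(precision=1,suppress=True)
im,c=shot("wrist","w5");print(get_obs()["tool_pos"])
h=cv2.cvtColor(im,cv2.COLOR_RGB2HSV);m=cv2.inRange(h,(88,50,60),(110,255,255));m[240:]=0
cs,_=cv2.findContours(cv2.morphologyEx(m,cv2.MORPH_CLOSE,np.ones((5,5))),0,1)
for b in cs:
  if cv2.contourArea(b)<150: continue
  r=cv2.minAreaRect(b);P=ray(c,cv2.boxPoints(r),15);print(cv2.contourArea(b),P,np.array(r[0]));p=P.mean(0);print(goto(p[0],p[1],5,180))
E
```

```text
[ 593.4 -382.4  197.3]
1515.5 [[ 566.3 -390.    15. ]
 [ 565.  -367.6   15. ]
 [ 631.5 -362.9   15. ]
 [ 632.9 -386.4   15. ]] [290.5 191.9]
yaw now -178.2 twist 0.36 dp [-0.2  0.2  7.7]
```

View pics/w5.png

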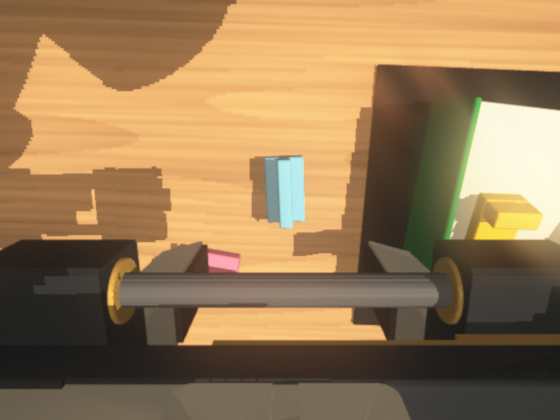

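Call:
{"fn": "arm_command", "kwargs": {
  "gripper": [70,70,70,70,70],
  "dp": [
    [-0.1,0.05,0.9],
    [0,0,1],
    [0,0,1],
    [0,0,1],
    [0,0,1]
  ],
  "twist": [-0.4,0,0,0,0]
}}

```text
time: 23.78
tool_pos: [596.5, -379.2, 75.1]
tcp_rot: [3.141, 0.0, -3.073]
contact_force: [0.2, 0.4, -0.0]
grip_width: 70.5
finger_force: 0.0
```

Call:
{"fn": "arm_command", "kwargs": {
  "gripper": [70,70,70,70,20],
  "dp": [
    [0,0,1],
    [0,0,1],
    [0,0,0.8],
    [0,0,0],
    [0,0,0]
  ],
  "twist": [0,0,0,0,0]
}}

```text
time: 24.4
tool_pos: [596.9, -380.9, 6.7]
tcp_rot: [-3.141, 0.001, -3.074]
contact_force: [-0.5, -0.7, 0.0]
grip_width: 63.9
finger_force: 0.0
```

Call:
{"fn": "arm_command", "kwargs": {
  "gripper": [20,20,20,20,20],
  "dp": [
    [0,0,0],
    [0,0,0],
    [0,0,0],
    [0,0,0],
    [0,0,0]
  ],
  "twist": [0,0,0,0,0]
}}

```text
time: 25.02
tool_pos: [596.4, -381.0, 6.2]
tcp_rot: [-3.141, 0.001, -3.074]
contact_force: [0.1, -0.3, 3.2]
grip_width: 35.8
finger_force: 30.0
```

```bash
python3 - <<'E'
from h import *
print(goto(568,-170,135,177))
E
```

```text
yaw now -176.1 twist 1.37 dp [ 1.58  8.37 -5.15]
```

Call:
{"fn": "arm_command", "kwargs": {
  "gripper": [20,20,20,20,20],
  "dp": [
    [0,0,-1],
    [0.4,0,-1],
    [0.5,0,-1],
    [0.5,0.5,-1],
    [0.5,0.9,-1]
  ],
  "twist": [1,0.4,0,0,0]
}}

```text
time: 25.65
tool_pos: [550.0, -343.7, 130.9]
tcp_rot: [3.141, -0.0, 3.086]
contact_force: [0.0, -0.5, -0.0]
grip_width: 35.8
finger_force: 30.0
```

Call:
{"fn": "arm_command", "kwargs": {
  "gripper": [20,20,20,20,20],
  "dp": [
    [0,1,-0.15],
    [0,1,0],
    [0,1,0],
    [0,1,0],
    [0,1,0]
  ],
  "twist": [0,0,0,0,0]
}}

```text
time: 26.28
tool_pos: [557.6, -216.9, 134.0]
tcp_rot: [3.141, -0.001, 3.087]
contact_force: [0.4, 0.0, -0.3]
grip_width: 35.6
finger_force: 30.0
```

Call:
{"fn": "arm_command", "kwargs": {
  "gripper": [20,20,20,20,20],
  "dp": [
    [0,1,0],
    [0,1,0],
    [0,0.4,0.7],
    [0,0,0.8],
    [0,0,0.7]
  ],
  "twist": [0,0,0,0,0]
}}

```text
time: 26.9
tool_pos: [560.8, -157.6, 78.7]
tcp_rot: [3.141, -0.0, 3.088]
contact_force: [0.1, -0.1, -0.3]
grip_width: 35.9
finger_force: 30.0
```

Call:
{"fn": "arm_command", "kwargs": {
  "gripper": [20,60,60,60,60],
  "dp": [
    [0,0,0],
    [0,0,0],
    [0,0,0],
    [0,0,0],
    [0,0,-1]
  ],
  "twist": [0,0,0,0,0]
}}

```text
time: 27.52
tool_pos: [559.7, -158.5, 103.4]
tcp_rot: [3.14, -0.003, 3.087]
contact_force: [0.2, 0.3, 0.4]
grip_width: 59.5
finger_force: 0.0
```

Call:
{"fn": "arm_command", "kwargs": {
  "gripper": [60,60,60,60,60],
  "dp": [
    [0,0,-1],
    [0,0,-1],
    [0,0,-1],
    [0,0,-1],
    [0,0,-1]
  ],
  "twist": [0,0,0,0,0]
}}

```text
time: 28.15
tool_pos: [560.8, -158.9, 230.7]
tcp_rot: [-3.141, 0.001, 3.087]
contact_force: [0.9, 0.2, -0.2]
grip_width: 60.0
finger_force: 0.0
```

```bash
python3 - <<'E'
from h import *
print(get_obs()["tool_pos"])
im,c=shot("wrist");s,cs=shot("scene")
cv2.imwrite("pics/c6.png",np.hstack([im[:,:,::-1][:300,150:],cv2.resize(s[200:350,150:320,::-1],(340,300))]))
E
```

```text
[ 560.75989118 -158.92375627  230.67801594]
```

View pics/c6.png

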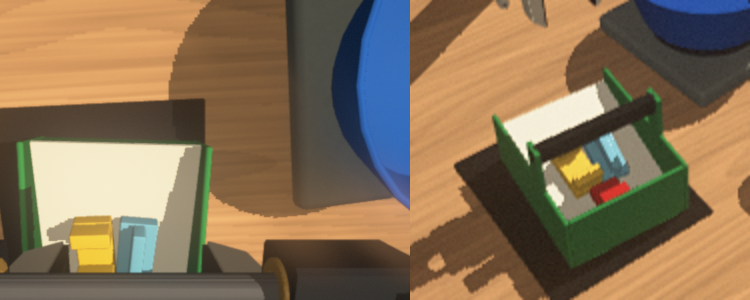

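Call:
{"fn": "arm_command", "kwargs": {
  "gripper": [60,60,60,60,60],
  "dp": [
    [0,0,-0.4],
    [0,0,-0.4],
    [0,0,-0.4],
    [0,0,0],
    [0,0,0]
  ],
  "twist": [1,1,1,1,1]
}}

```text
time: 28.88
tool_pos: [560.5, -158.8, 258.5]
tcp_rot: [-3.142, -0.001, 2.647]
contact_force: [-0.3, 0.2, 0.1]
grip_width: 60.0
finger_force: 0.0
```

Call:
{"fn": "arm_command", "kwargs": {
  "gripper": [60,60,60,60,60],
  "dp": [
    [0,0,0],
    [0,0,0],
    [0,0,0],
    [0,0,0],
    [0,0,0]
  ],
  "twist": [1,1,1,1,1]
}}

```text
time: 29.5
tool_pos: [560.5, -158.8, 258.3]
tcp_rot: [-3.141, -0.001, 2.211]
contact_force: [-0.7, 0.1, -0.1]
grip_width: 60.1
finger_force: 0.0
```

Call:
{"fn": "arm_command", "kwargs": {
  "gripper": [60,60,60,60,60],
  "dp": [
    [0,0,0],
    [0,0,0],
    [0,0,0],
    [0,0,0],
    [0,0,0]
  ],
  "twist": [1,1,1,1,1]
}}

```text
time: 30.12
tool_pos: [560.5, -158.8, 258.3]
tcp_rot: [-3.14, -0.001, 1.775]
contact_force: [0.3, -0.6, -1.0]
grip_width: 60.4
finger_force: 0.0
```

Call:
{"fn": "arm_command", "kwargs": {
  "gripper": [60,60,60,60,60],
  "dp": [
    [0,0,0],
    [0,0,0],
    [0,0,0],
    [0,0,0],
    [0,0.5,0]
  ],
  "twist": [1,1,1,0.1,0]
}}

```text
time: 30.75
tool_pos: [572.9, -159.6, 259.1]
tcp_rot: [-3.141, -0.0, 1.509]
contact_force: [-0.3, -0.6, -0.4]
grip_width: 60.1
finger_force: 0.0
```

Call:
{"fn": "arm_command", "kwargs": {
  "gripper": [60,60,60,60,60],
  "dp": [
    [-0.3,1,0],
    [-0.3,1,0],
    [-0.2,0.9,0],
    [0,0,0],
    [0,0,0]
  ],
  "twist": [0,0,0,0,0]
}}

```text
time: 31.38
tool_pos: [643.7, -184.0, 258.9]
tcp_rot: [-3.14, -0.0, 1.508]
contact_force: [0.1, -0.5, 0.1]
grip_width: 59.8
finger_force: 0.0
```

```bash
python3 - <<'E'
from h import *
np.set_printoptions(precision=1,suppress=True)
im,c=shot("wrist","w7");s,cs=shot("scene","s7");t,ct=shot("top","t7");o=get_obs();print(o["tool_pos"],o["tcp_rot"],o["joint_positions"])
E
```

```text
[ 643.8 -184.   259.9] [ 3.1 -0.   1.5] [-0.4  0.6  1.   0.   1.5 -0.3]
```

View pics/w7.png

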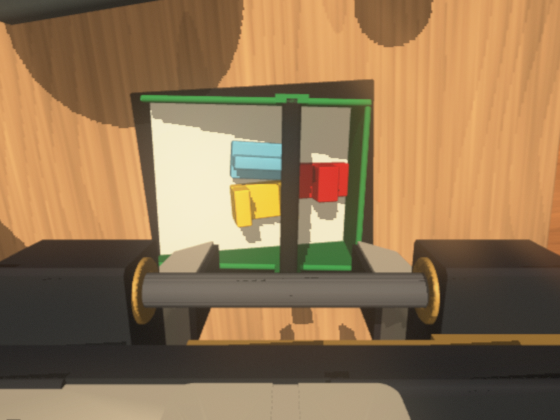

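Call:
{"fn": "arm_command", "kwargs": {
  "gripper": [60,60,60,60,60],
  "dp": [
    [0,0.2,0.9],
    [0,0,1],
    [0,0,1],
    [0,0,1],
    [0,0,1]
  ],
  "twist": [0,0,0,0,0]
}}

```text
time: 32.15
tool_pos: [649.1, -184.4, 136.8]
tcp_rot: [3.141, 0.0, 1.508]
contact_force: [-0.3, 0.0, -0.9]
grip_width: 60.0
finger_force: 0.0
```

Call:
{"fn": "arm_command", "kwargs": {
  "gripper": [60,60,5,5,5],
  "dp": [
    [0,0,1],
    [0,0,0],
    [0,0,0],
    [0,0,0],
    [0,0,0]
  ],
  "twist": [0,0,0,0,0]
}}

```text
time: 32.78
tool_pos: [649.8, -184.7, 113.0]
tcp_rot: [3.14, 0.0, 1.507]
contact_force: [0.3, -1.0, 0.5]
grip_width: 34.6
finger_force: 0.0
```

Call:
{"fn": "arm_command", "kwargs": {
  "gripper": [5,5,5,5,5],
  "dp": [
    [0,0,0],
    [0,0,0],
    [0,0,0],
    [0,0,0],
    [0,0,-0.2]
  ],
  "twist": [0,0,0,0,0]
}}

```text
time: 33.4
tool_pos: [649.0, -184.3, 116.0]
tcp_rot: [-3.14, -0.001, 1.507]
contact_force: [-0.0, 0.7, -5.1]
grip_width: 13.9
finger_force: 30.0
```

Call:
{"fn": "arm_command", "kwargs": {
  "gripper": [5,5,5,5,5],
  "dp": [
    [0,0,-0.5],
    [0,0,-1],
    [0,0,-1],
    [0,0,-1],
    [0,0,-1]
  ],
  "twist": [0,0,0,0,0]
}}

```text
time: 34.02
tool_pos: [649.5, -184.5, 231.2]
tcp_rot: [3.141, 0.0, 1.507]
contact_force: [-0.0, 0.4, -4.8]
grip_width: 13.6
finger_force: 30.0
```

Call:
{"fn": "arm_command", "kwargs": {
  "gripper": [5,5,5,5,5],
  "dp": [
    [0,-0.4,-0.5],
    [0,-0.7,0],
    [0,-0.8,0],
    [0,-0.8,0],
    [0,-0.8,0]
  ],
  "twist": [0,0,0,0,0]
}}

```text
time: 34.65
tool_pos: [560.5, -178.7, 241.8]
tcp_rot: [-3.141, -0.0, 1.507]
contact_force: [0.0, -0.6, -4.0]
grip_width: 13.9
finger_force: 30.0
```

Call:
{"fn": "arm_command", "kwargs": {
  "gripper": [5,5,5,5,5],
  "dp": [
    [0,-0.8,0],
    [0,-0.8,0],
    [0,-0.8,0],
    [0,-0.8,0],
    [0.1,-0.4,0]
  ],
  "twist": [0,0,0,0,0.4]
}}

```text
time: 35.28
tool_pos: [471.0, -170.5, 242.1]
tcp_rot: [-3.141, -0.0, 1.47]
contact_force: [-0.3, -0.0, -4.2]
grip_width: 13.9
finger_force: 29.9
```

Call:
{"fn": "arm_command", "kwargs": {
  "gripper": [5,5,5,5,5],
  "dp": [
    [0,0,0],
    [0,0,0],
    [0,0,0],
    [0,0,0],
    [0,0,0]
  ],
  "twist": [0.8,0.9,0.9,0.9,0.9]
}}

```text
time: 35.9
tool_pos: [472.3, -170.6, 242.0]
tcp_rot: [3.141, -0.0, 1.085]
contact_force: [-0.2, 0.6, -4.8]
grip_width: 13.9
finger_force: 29.9
```

Call:
{"fn": "arm_command", "kwargs": {
  "gripper": [5,5,5,5,5],
  "dp": [
    [0,0,0],
    [0,0,0],
    [0,0,0],
    [0,0,0],
    [0,0,0]
  ],
  "twist": [0.9,0.9,0.9,0.9,0.9]
}}

```text
time: 36.52
tool_pos: [472.3, -170.5, 242.0]
tcp_rot: [3.142, -0.0, 0.692]
contact_force: [0.2, -0.5, -4.7]
grip_width: 13.7
finger_force: 29.9
```

Call:
{"fn": "arm_command", "kwargs": {
  "gripper": [5,5,5,5,5],
  "dp": [
    [0,0,0],
    [0,0,0],
    [0,0,0],
    [0,0,0],
    [0,0,0]
  ],
  "twist": [0.9,0.9,0.9,0.9,0.9]
}}

```text
time: 37.15
tool_pos: [472.3, -170.6, 242.0]
tcp_rot: [-3.142, -0.0, 0.299]
contact_force: [-0.3, 0.4, -4.7]
grip_width: 13.8
finger_force: 29.9
```

Call:
{"fn": "arm_command", "kwargs": {
  "gripper": [5,5,5,5,5],
  "dp": [
    [0,0,0],
    [0,0,0],
    [0,0,0],
    [0,0,0],
    [0,0,0]
  ],
  "twist": [0.9,0.9,0.9,0.3,0]
}}

```text
time: 37.78
tool_pos: [472.3, -170.7, 241.9]
tcp_rot: [-3.141, -0.0, 0.042]
contact_force: [0.7, 0.6, -3.1]
grip_width: 13.7
finger_force: 30.0
```

```bash
python3 - <<'E'
from h import *
print(get_obs()["tool_pos"],goto(472.6,-165,231,0))
s,cs=shot("scene");t,ct=shot("top")
cv2.imwrite("pics/c8.png",np.hstack([cv2.resize(s[90:310,140:400,::-1],(400,338)),cv2.resize(t[130:300,180:380,::-1],(398,338))]))
E
```

```text
[ 472.31549491 -170.66802658  241.94217524] yaw now 2.4 twist 0.48 dp [ 0.01 -0.23  0.44]
```

View pics/c8.png

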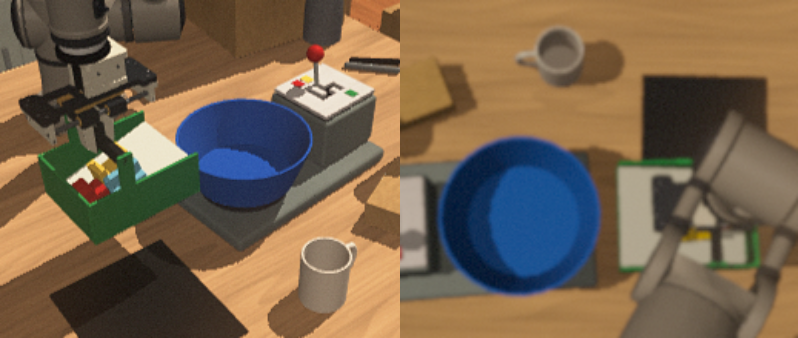

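Call:
{"fn": "arm_command", "kwargs": {
  "gripper": [5,5,5,5,5],
  "dp": [
    [0,0,0.2],
    [0,0,0.2],
    [0,-0.4,0],
    [0,-0.4,0],
    [0,0,0]
  ],
  "twist": [0.5,0,0,0,0]
}}

```text
time: 38.5
tool_pos: [472.5, -149.8, 232.2]
tcp_rot: [-3.141, -0.0, -0.001]
contact_force: [0.9, -0.5, -4.1]
grip_width: 13.8
finger_force: 30.0
```

Call:
{"fn": "arm_command", "kwargs": {
  "gripper": [5,5,5,5,5],
  "dp": [
    [0,-0.2,0],
    [0,-0.2,0],
    [0,-0.2,-0.1],
    [0,0,0],
    [0,0,0]
  ],
  "twist": [0,0,0,0,0]
}}

```text
time: 39.12
tool_pos: [473.9, -139.3, 236.3]
tcp_rot: [3.134, -0.005, -0.002]
contact_force: [0.7, -11.6, -0.1]
grip_width: 13.8
finger_force: 30.0
```

Call:
{"fn": "arm_command", "kwargs": {
  "gripper": [5,5,5,5,5],
  "dp": [
    [0,-0.2,-0.2],
    [0,-0.3,-0.3],
    [0,-0.3,-0.2],
    [0,0,0],
    [0,0,0]
  ],
  "twist": [0,0,0,0,0]
}}

```text
time: 39.75
tool_pos: [474.6, -120.1, 254.7]
tcp_rot: [3.131, -0.007, -0.003]
contact_force: [0.8, -14.6, 4.3]
grip_width: 16.6
finger_force: 30.0
```

```bash
python3 - <<'E'
from h import *
print(get_obs()["tool_pos"],get_obs()["grip_width"])
s,cs=shot("scene");t,ct=shot("top")
cv2.imwrite("pics/c9.png",np.hstack([cv2.resize(s[90:310,140:400,::-1],(400,338)),cv2.resize(t[130:300,180:380,::-1],(398,338))]))
E
```

```text
[ 474.58978083 -120.07678413  254.73125286] 16.629872657251056
```

View pics/c9.png

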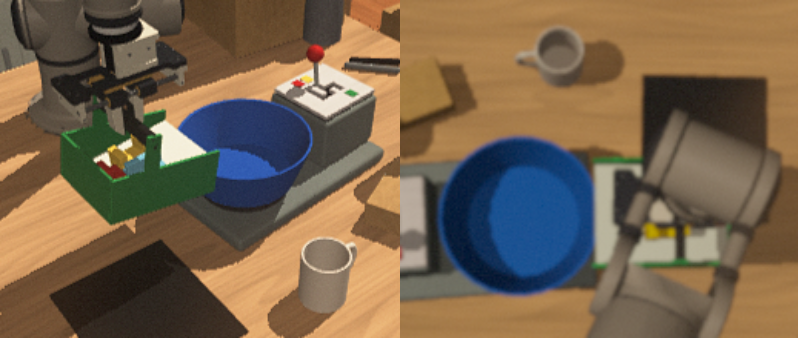

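Call:
{"fn": "arm_command", "kwargs": {
  "gripper": [5,5,5,5,5],
  "dp": [
    [0,-0.3,-0.1],
    [0,-0.3,-0.1],
    [0,-0.4,-0.15],
    [0,-0.4,-0.15],
    [0,0,0]
  ],
  "twist": [0,0,0,0,0]
}}

```text
time: 40.48
tool_pos: [477.8, -87.0, 271.9]
tcp_rot: [3.125, -0.019, -0.003]
contact_force: [3.7, -19.8, 25.7]
grip_width: 19.9
finger_force: 30.1
```

```bash
cat >> h.py <<'E'
def side(X=552):
    s,c=shot("scene");K,A,p=c
    h=cv2.cvtColor(s,cv2.COLOR_RGB2HSV);m=cv2.inRange(h,(45,90,25),(90,255,255));m[:90]=0
    cs,_=cv2.findContours(cv2.morphologyEx(m,cv2.MORPH_CLOSE,np.ones((5,5))),0,1);b=max(cs,key=cv2.contourArea)[:,0,:].astype(float)
    d=np.c_[b,np.ones(len(b))]@np.linalg.inv(K).T@A.T;P=(p+d*((X-p[0])/d[:,:1]))[:,1:]
    H=cv2.approxPolyDP(cv2.convexHull(P.astype(np.float32)),3,True)[:,0,:]
    print("t",get_obs()["time"],"hull YZ",H.round(0).tolist())
    for q in('red','yellow'):
        for k in blobs(s,q,10):
            r=k.mean(0)
            if r[1]>165: print(q,r)
    hh=cv2.inRange(h,(88,50,60),(98,200,255));ys,xs=np.nonzero(hh[:330,150:400]);print("lblue",len(xs),xs.mean()+150 if len(xs) else 0,ys.mean() if len(xs) else 0)
E
python3 -c "
from h import *
side()"
```

```text
t 40.525 hull YZ [[-234.0, 380.0], [-258.0, 320.0], [-193.0, 198.0], [-41.0, 133.0], [-16.0, 127.0], [10.0, 189.0], [10.0, 198.0], [-88.0, 317.0], [-173.0, 406.0]]
yellow [413.60483871 189.17741935]
yellow [236.56521739 172.56521739]
lblue 96 236.48958333333331 185.61458333333334
```

Call:
{"fn": "arm_command", "kwargs": {
  "gripper": [5,5,5,5,5],
  "dp": [
    [0,-0.2,-0.25],
    [0,-0.4,-0.2],
    [0,-0.4,-0.2],
    [0,-0.3,-0.15],
    [0,0,0]
  ],
  "twist": [0,0,0,0,0]
}}

```text
time: 41.15
tool_pos: [474.6, -50.6, 287.6]
tcp_rot: [3.135, -0.008, -0.002]
contact_force: [1.3, -8.4, 8.7]
grip_width: 23.0
finger_force: 30.0
```

```bash
python3 -c "
from h import *
side()"
```

```text
t 41.2 hull YZ [[-207.0, 407.0], [-243.0, 354.0], [-175.0, 242.0], [-26.0, 128.0], [-20.0, 128.0], [23.0, 192.0], [-34.0, 305.0], [-141.0, 417.0]]
red [241. 171.]
yellow [412.05042017 189.78151261]
yellow [249.5        165.90909091]
lblue 130 270.2 176.8846153846154
```

Call:
{"fn": "arm_command", "kwargs": {
  "gripper": [5,5,5,5,5],
  "dp": [
    [0,-0.4,-0.15],
    [0,-0.4,-0.1],
    [0,-0.4,-0.05],
    [0,-0.2,0],
    [0,0,0]
  ],
  "twist": [0,0,0,0,0]
}}

```text
time: 41.82
tool_pos: [473.9, -14.5, 293.9]
tcp_rot: [3.138, -0.005, -0.002]
contact_force: [0.4, -6.4, 6.1]
grip_width: 24.9
finger_force: 30.0
```

```bash
python3 -c "
from h import *
side()"
```

```text
t 41.875 hull YZ [[-175.0, 427.0], [-220.0, 383.0], [-154.0, 283.0], [-23.0, 130.0], [32.0, 181.0], [1.0, 308.0], [-112.0, 421.0]]
red [297.96363636 197.54545455]
yellow [414.05376344 189.35483871]
yellow [301.80645161 173.70967742]
lblue 217 320.00921658986175 193.1889400921659
```

Call:
{"fn": "arm_command", "kwargs": {
  "gripper": [5,5,5,5,5],
  "dp": [
    [0,0,0],
    [0,0,0],
    [0,0,0],
    [0,0,0],
    [0,0,0]
  ],
  "twist": [0,0,0,0,0]
}}

```text
time: 42.5
tool_pos: [474.0, -14.8, 293.9]
tcp_rot: [3.138, -0.005, -0.003]
contact_force: [0.3, -5.6, 6.5]
grip_width: 25.3
finger_force: 30.0
```

```bash
python3 -c "
from h import *
side()
s,c=shot('scene');t,ct=shot('top')
cv2.imwrite('pics/c10.png',np.hstack([cv2.resize(s[90:310,140:400,::-1],(400,338)),cv2.resize(t[130:300,180:380,::-1],(398,338))]))"
```

```text
t 42.55 hull YZ [[-175.0, 427.0], [-220.0, 383.0], [-150.0, 275.0], [-23.0, 130.0], [32.0, 181.0], [1.0, 308.0], [-110.0, 418.0]]
red [297.96363636 197.56363636]
yellow [412.36697248 189.1559633 ]
yellow [301.80645161 173.70967742]
lblue 223 320.15695067264573 192.90582959641256
```

View pics/c10.png

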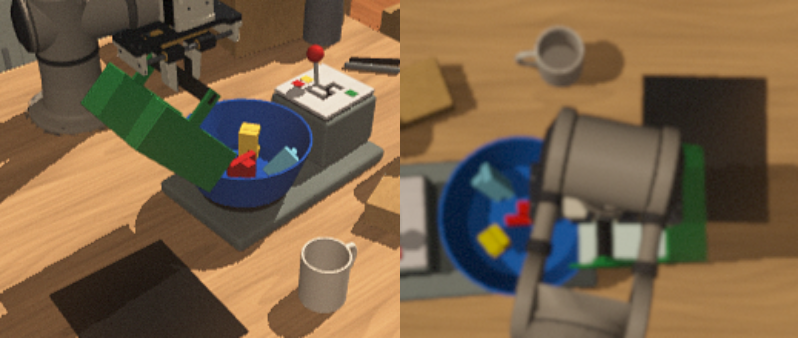

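Call:
{"fn": "arm_command", "kwargs": {
  "gripper": [5,5,5,5,5],
  "dp": [
    [0,0,-0.4],
    [0,0,-0.8],
    [0,0.2,-0.8],
    [0,0.6,0],
    [0,0.8,0]
  ],
  "twist": [0,0,0,0,0]
}}

```text
time: 43.28
tool_pos: [472.3, -53.6, 341.2]
tcp_rot: [-3.14, 0.001, -0.002]
contact_force: [-0.2, 0.3, -2.7]
grip_width: 24.7
finger_force: 29.9
```

Call:
{"fn": "arm_command", "kwargs": {
  "gripper": [5,5,5,5,5],
  "dp": [
    [0,0.9,0],
    [0,0.9,0],
    [0,0.9,0],
    [0,0.9,0],
    [0,0.6,0]
  ],
  "twist": [0,0,0,0,0]
}}

```text
time: 43.9
tool_pos: [471.9, -159.4, 340.8]
tcp_rot: [-3.14, 0.002, -0.003]
contact_force: [-1.1, 0.9, -3.6]
grip_width: 24.2
finger_force: 29.9
```

```bash
python3 -c "
from h import *
side();o=get_obs();print(o['tool_pos'],o['grip_width'])"
```

```text
t 43.95 hull YZ [[-295.0, 462.0], [-339.0, 416.0], [-295.0, 315.0], [-157.0, 182.0], [-105.0, 237.0], [-146.0, 358.0], [-235.0, 446.0]]
red [297.56140351 197.47368421]
yellow [413.01724138 190.12068966]
yellow [301.80645161 173.67741935]
lblue 207 323.0289855072464 194.28019323671498
[ 472.01620925 -160.82600262  340.82597682] 24.52171653512503
```

Call:
{"fn": "arm_command", "kwargs": {
  "gripper": [5,5,5,5,5],
  "dp": [
    [0.6,0,0],
    [0.9,0,0],
    [0.9,-0.4,0],
    [0.9,-0.5,0],
    [0.9,-0.5,0.5]
  ],
  "twist": [0,0,0,0,0]
}}

```text
time: 44.58
tool_pos: [579.5, -122.0, 329.9]
tcp_rot: [-3.142, -0.002, -0.001]
contact_force: [-0.3, -0.7, -3.3]
grip_width: 24.3
finger_force: 29.9
```

Call:
{"fn": "arm_command", "kwargs": {
  "gripper": [5,5,5,5,5],
  "dp": [
    [0.9,-0.4,0.9],
    [0.5,-0.4,0.9],
    [0,0,0.9],
    [0,0,0.9],
    [0,0,0.9]
  ],
  "twist": [0,0,0,0,0]
}}

```text
time: 45.2
tool_pos: [613.3, -102.1, 215.7]
tcp_rot: [-3.141, 0.0, -0.001]
contact_force: [-0.2, -0.1, -3.2]
grip_width: 24.2
finger_force: 29.9
```

Call:
{"fn": "arm_command", "kwargs": {
  "gripper": [5,5,5,5,5],
  "dp": [
    [0,0,0.9],
    [0,0,0.5],
    [0,0,0],
    [0,0,0],
    [0,0,0]
  ],
  "twist": [0,0,0,0,0]
}}

```text
time: 45.82
tool_pos: [613.1, -103.7, 183.0]
tcp_rot: [3.141, -0.002, -0.002]
contact_force: [0.1, 0.3, -2.5]
grip_width: 24.5
finger_force: 29.9
```

```bash
python3 -c "
from h import *
side(612+79);o=get_obs();print(o['tool_pos'],o['grip_width'])"
```

```text
t 45.875 hull YZ [[-258.0, 351.0], [-300.0, 307.0], [-236.0, 149.0], [-100.0, 18.0], [-50.0, 75.0], [-88.0, 199.0]]
red [298.12903226 197.56451613]
yellow [411.46464646 189.66666667]
yellow [302.53571429 173.21428571]
lblue 209 323.21531100478467 194.12918660287082
[ 612.97566512 -103.70161709  182.90555711] 24.40058728139995
```

Call:
{"fn": "arm_command", "kwargs": {
  "gripper": [5,5,5,5,5],
  "dp": [
    [0,0,0.4],
    [0,0,0.4],
    [0,0.4,0.04],
    [0,0.4,0.06],
    [0,0,0]
  ],
  "twist": [0,0,0,0,0]
}}

```text
time: 46.5
tool_pos: [614.8, -126.9, 164.7]
tcp_rot: [3.135, -0.01, -0.003]
contact_force: [-4.0, -3.8, 21.5]
grip_width: 23.5
finger_force: 30.0
```

```bash
python3 -c "
from h import *
side(612+79);o=get_obs();print(o['tool_pos'],o['grip_width'])"
```

```text
t 46.55 hull YZ [[-280.0, 329.0], [-314.0, 282.0], [-254.0, 120.0], [-100.0, 7.0], [-56.0, 69.0], [-113.0, 190.0], [-217.0, 312.0]]
red [300.08163265 197.12244898]
yellow [413.944 189.048]
yellow [301.80645161 173.70967742]
lblue 207 323.1159420289855 194.17391304347825
[ 614.85815982 -126.65283245  164.76077399] 23.382255634828077
```

Call:
{"fn": "arm_command", "kwargs": {
  "gripper": [5,5,5,5,5],
  "dp": [
    [0,0.6,0.04],
    [0,0.6,0.12],
    [0,0.6,0.24],
    [0,0.6,0.32],
    [0,0,0]
  ],
  "twist": [0,0,0,0,0]
}}

```text
time: 47.18
tool_pos: [611.0, -184.6, 139.3]
tcp_rot: [-3.14, 0.004, -0.004]
contact_force: [-0.2, -0.5, -4.4]
grip_width: 14.9
finger_force: 30.0
```

```bash
python3 -c "
from h import *
side(612+79);o=get_obs();print(o['tool_pos'],o['grip_width'])"
```

```text
t 47.225 hull YZ [[-315.0, 280.0], [-318.0, 216.0], [-265.0, 45.0], [-244.0, 39.0], [-126.0, 30.0], [-72.0, 32.0], [-62.0, 104.0], [-264.0, 289.0], [-268.0, 292.0]]
red [297.54385965 197.45614035]
yellow [416.25925926 189.42592593]
yellow [301.77419355 173.67741935]
lblue 206 323.11650485436894 194.14563106796118
[ 611.02100568 -183.14631432  139.45529636] 13.662285653108528
```

Call:
{"fn": "arm_command", "kwargs": {
  "gripper": [5,5,5,5,5],
  "dp": [
    [0,0.6,0],
    [0,0.6,0],
    [0,0.6,0.2],
    [0,0,0.4],
    [0,0,0.3]
  ],
  "twist": [0,0,0,0,0]
}}

```text
time: 47.85
tool_pos: [611.8, -228.3, 117.7]
tcp_rot: [-3.14, 0.001, -0.003]
contact_force: [0.3, 1.4, -2.4]
grip_width: 13.7
finger_force: 30.0
```

Call:
{"fn": "arm_command", "kwargs": {
  "gripper": [5,5,5,5,5],
  "dp": [
    [0,0,0.15],
    [0,0,0.05],
    [0,0,0],
    [0,0,0],
    [0,0,0]
  ],
  "twist": [0,0,0,0,0]
}}

```text
time: 48.48
tool_pos: [612.4, -228.6, 114.2]
tcp_rot: [3.141, -0.0, -0.002]
contact_force: [0.6, 1.0, -2.9]
grip_width: 14.1
finger_force: 30.0
```

Call:
{"fn": "arm_command", "kwargs": {
  "gripper": [5,5,5,5,5],
  "dp": [
    [0,0,0.12],
    [0,0,0],
    [0,0,0.08],
    [0,0,0],
    [0,0,0]
  ],
  "twist": [0,0,0,0,0]
}}

```text
time: 49.1
tool_pos: [612.6, -228.9, 112.1]
tcp_rot: [3.14, -0.002, -0.002]
contact_force: [-6.4, 2.8, 15.9]
grip_width: 14.1
finger_force: 30.0
```

Contact with the mat; release, rise and check.

Call:
{"fn": "arm_command", "kwargs": {
  "gripper": [50,50,50,50,50],
  "dp": [
    [0,0,-0.1],
    [0,0,0],
    [0,0,0],
    [0,0,0],
    [0,0,-0.5]
  ],
  "twist": [0,0,0,0,0]
}}

```text
time: 49.72
tool_pos: [611.6, -228.3, 123.1]
tcp_rot: [-3.14, 0.002, -0.002]
contact_force: [-0.6, -0.2, -0.0]
grip_width: 49.7
finger_force: 0.0
```

Call:
{"fn": "arm_command", "kwargs": {
  "gripper": [60,60,60,60,60],
  "dp": [
    [0,0,-1],
    [0,0,-1],
    [0,0,-1],
    [0,0,-1],
    [0,0,-1]
  ],
  "twist": [0,0,0,0,0]
}}

```text
time: 50.35
tool_pos: [612.3, -228.6, 250.8]
tcp_rot: [3.141, -0.001, -0.002]
contact_force: [0.8, 0.2, 0.6]
grip_width: 60.0
finger_force: 0.0
```

```bash
python3 -c "
from h import *
np.set_printoptions(precision=1,suppress=True)
side(612+80);print(goto(428,322,290,4.3))
t,ct=shot('top')
for b in blobs(t,'red',20): r=cv2.minEnclosingCircle(b);print(np.array(r[0]),r[1],ray(ct,r[0],215))
h=cv2.cvtColor(t,cv2.COLOR_RGB2HSV);m=cv2.inRange(h,(45,90,25),(90,255,255));m[:,:280]=0;ys,xs=np.nonzero(m);r=cv2.minAreaRect(np.c_[xs,ys].astype(np.float32));print('tray top',ray(ct,cv2.boxPoints(r),80),r[0])
"
```

```text
t 50.4 hull YZ [[-301.0, 299.0], [-345.0, 251.0], [-347.0, 192.0], [-298.0, 10.0], [-281.0, 6.0], [-128.0, 6.0], [-103.0, 11.0], [-105.0, 88.0], [-285.0, 299.0]]
red [297.7 197.5]
yellow [412.8 188.3]
yellow [302.1 173.9]
lblue 206 323.1601941747573 194.1504854368932
yaw now -0.1 twist -0.89 dp [ -5.7 -22.5  -1.4]
[242.5 240. ] 8.732224464416504 [[459.8  96.  215. ]]
[163.2 249.9] 5.228305339813232 [[428.  320.8 215. ]]
tray top [[ 523.1  -91.9   80. ]
 [ 696.4  -91.6   80. ]
 [ 700.3 -300.4   80. ]
 [ 526.4 -296.1   80. ]] (335.4999694824219, 199.99998474121094)
```

Call:
{"fn": "arm_command", "kwargs": {
  "gripper": [80,80,80,80,80],
  "dp": [
    [0,0,-0.7],
    [-0.25,-0.5,-0.7],
    [-0.25,-1,0],
    [-0.25,-1,0],
    [-0.25,-1,0]
  ],
  "twist": [-0.87,0,0,0,0]
}}

```text
time: 51.08
tool_pos: [580.1, -141.7, 284.1]
tcp_rot: [-3.141, -0.0, 0.072]
contact_force: [-0.3, -0.3, 0.6]
grip_width: 80.4
finger_force: 0.0
```

Call:
{"fn": "arm_command", "kwargs": {
  "gripper": [80,80,80,80,80],
  "dp": [
    [-0.25,-1,0],
    [-0.25,-1,0],
    [-0.25,-1,0],
    [-0.25,-1,0],
    [-0.25,-1,0]
  ],
  "twist": [0,0,0,0,0]
}}

```text
time: 51.7
tool_pos: [539.5, -19.4, 284.1]
tcp_rot: [-3.141, -0.0, 0.072]
contact_force: [0.0, -0.2, -0.4]
grip_width: 79.8
finger_force: 0.0
```

Call:
{"fn": "arm_command", "kwargs": {
  "gripper": [80,80,80,80,80],
  "dp": [
    [-0.25,-1,0],
    [-0.25,-1,0],
    [-0.25,-1,0],
    [-0.25,-1,0],
    [-0.25,-1,0]
  ],
  "twist": [0,0,0,0,0]
}}

```text
time: 52.32
tool_pos: [499.0, 102.8, 284.2]
tcp_rot: [-3.141, -0.0, 0.072]
contact_force: [0.8, -0.5, 0.1]
grip_width: 79.8
finger_force: 0.0
```

Call:
{"fn": "arm_command", "kwargs": {
  "gripper": [80,80,80,80,80],
  "dp": [
    [-0.25,-1,0],
    [-0.25,-1,0],
    [-0.25,-1,0],
    [-0.25,-1,0],
    [-0.25,-1,0]
  ],
  "twist": [0,0,0,0,0]
}}

```text
time: 52.95
tool_pos: [458.6, 224.9, 284.2]
tcp_rot: [-3.141, -0.0, 0.072]
contact_force: [1.4, -0.7, 0.4]
grip_width: 79.5
finger_force: 0.0
```

Call:
{"fn": "arm_command", "kwargs": {
  "gripper": [80,80,80,80,80],
  "dp": [
    [-0.25,-1,0],
    [-0.25,-1,0],
    [-0.2,-1,0],
    [0,-1,0],
    [0,0,0]
  ],
  "twist": [0,0,0,0,0]
}}

```text
time: 53.58
tool_pos: [433.9, 323.5, 284.0]
tcp_rot: [-3.141, 0.0, 0.075]
contact_force: [0.0, 0.2, -0.6]
grip_width: 80.2
finger_force: 0.0
```

```bash
python3 -c "
from h import *
print(get_obs()['tool_pos'],goto(427.3,321.5,193.5,4.3))"
```

```text
[433.87120804 323.51245922 283.96554521] yaw now 4.3 twist -0.00 dp [-0.27  0.06  3.62]
```

Call:
{"fn": "arm_command", "kwargs": {
  "gripper": [80,80,80,80,80],
  "dp": [
    [-0.3,0.05,0],
    [0,0,0.9],
    [0,0,0.9],
    [0,0,0.9],
    [0,0,0.9]
  ],
  "twist": [0,0,0,0,0]
}}

```text
time: 54.2
tool_pos: [427.3, 319.4, 193.6]
tcp_rot: [3.142, -0.0, 0.072]
contact_force: [1.0, -0.6, -0.3]
grip_width: 79.9
finger_force: 0.0
```

Call:
{"fn": "arm_command", "kwargs": {
  "gripper": [60,20,20,20,20],
  "dp": [
    [0,0,0],
    [0,0,0],
    [0,0,0],
    [0,0,0],
    [0,0,0]
  ],
  "twist": [0,0,0,0,0]
}}

```text
time: 54.82
tool_pos: [427.7, 320.6, 194.3]
tcp_rot: [-3.141, -0.001, 0.074]
contact_force: [-0.2, 0.9, 0.4]
grip_width: 34.9
finger_force: 0.1
```

Call:
{"fn": "arm_command", "kwargs": {
  "gripper": [20,20,20,20,20],
  "dp": [
    [0,0,0],
    [0,0,0],
    [0,0,0],
    [0,0,0],
    [0,0,0]
  ],
  "twist": [0,0,0,0,0]
}}

```text
time: 55.45
tool_pos: [427.8, 320.7, 194.3]
tcp_rot: [-3.141, -0.001, 0.074]
contact_force: [-1.0, 1.6, 5.4]
grip_width: 32.2
finger_force: 30.0
```

```bash
python3 -c "
from h import *
o=get_obs();print(o['tool_pos'],o['grip_width'],o['finger_force'],goto(456.5,324.3,195,4.3))"
```

```text
[427.75363104 320.72104217 194.25523878] 32.201329488702505 30.000658929347992 yaw now 4.2 twist -0.02 dp [ 1.16 -0.06 -0.03]
```

Call:
{"fn": "arm_command", "kwargs": {
  "gripper": [20,20,20,20,20],
  "dp": [
    [0.4,0,-0.04],
    [0.4,-0.02,-0.04],
    [0.36,-0.02,0],
    [0,0,0],
    [0,0,0]
  ],
  "twist": [0,0,0,0,0]
}}

```text
time: 56.08
tool_pos: [457.3, 323.6, 196.4]
tcp_rot: [-3.141, -0.001, 0.073]
contact_force: [1.1, 1.7, 5.8]
grip_width: 32.2
finger_force: 30.0
```

Call:
{"fn": "arm_command", "kwargs": {
  "gripper": [20,20,20,20,20],
  "dp": [
    [0,-0.4,0],
    [0,-0.4,0.04],
    [0,-0.4,0.05],
    [0,-0.4,0.06],
    [0,0,0]
  ],
  "twist": [0,0,0,0,0]
}}

```text
time: 56.7
tool_pos: [453.5, 364.1, 191.9]
tcp_rot: [3.141, 0.0, 0.074]
contact_force: [1.6, -2.6, 2.3]
grip_width: 32.4
finger_force: 30.0
```

Crossed at bend_4; on to run.

Call:
{"fn": "arm_command", "kwargs": {
  "gripper": [20,20,20,20,20],
  "dp": [
    [0.4,0,0.03],
    [0.4,0,0.04],
    [0.42,0,0.04],
    [0,0,0],
    [0,0,0]
  ],
  "twist": [0,0,0,0,0]
}}

```text
time: 57.32
tool_pos: [484.1, 366.2, 189.5]
tcp_rot: [-3.14, -0.001, 0.073]
contact_force: [0.7, 2.6, 2.7]
grip_width: 32.4
finger_force: 30.0
```

Call:
{"fn": "arm_command", "kwargs": {
  "gripper": [80,80,80,80,80],
  "dp": [
    [0,0,0],
    [0,0,0],
    [0,0,0],
    [0,0,0],
    [0,0,-0.6]
  ],
  "twist": [0,0,0,0,0]
}}

```text
time: 57.95
tool_pos: [483.3, 365.4, 203.9]
tcp_rot: [3.14, 0.003, 0.074]
contact_force: [0.3, -0.4, -0.5]
grip_width: 77.3
finger_force: 0.0
```

Call:
{"fn": "arm_command", "kwargs": {
  "gripper": [80,80,80,80,80],
  "dp": [
    [0,0,-1],
    [0,0,-1],
    [0,0,-1],
    [-1,0,0],
    [-1,0,0]
  ],
  "twist": [0,0,0,0,0]
}}

```text
time: 58.58
tool_pos: [433.8, 362.1, 280.9]
tcp_rot: [-3.141, -0.002, 0.073]
contact_force: [0.6, 0.4, 0.2]
grip_width: 80.3
finger_force: 0.0
```

Call:
{"fn": "arm_command", "kwargs": {
  "gripper": [80,80,80,80,80],
  "dp": [
    [-1,0,0],
    [-1,0,0],
    [-1,0,0],
    [0,0,0],
    [0,0,0]
  ],
  "twist": [0,0,0,0,0]
}}

```text
time: 59.2
tool_pos: [360.1, 356.8, 280.3]
tcp_rot: [-3.141, -0.002, 0.074]
contact_force: [-0.4, 0.5, 0.5]
grip_width: 80.0
finger_force: 0.0
```

```bash
python3 -c "
from h import *
np.set_printoptions(precision=1,suppress=True)
side(612+80);print(get_obs()['tool_pos'])
t,ct=shot('top','tend');s,c=shot('scene')
for b in blobs(t,'red',20): r=cv2.minEnclosingCircle(b);print(np.array(r[0]),r[1],ray(ct,r[0],212))
cv2.imwrite('pics/cend.png',np.hstack([cv2.resize(s[90:350,140:440,::-1],(400,346)),cv2.resize(t[130:300,140:380,::-1],(398,346))]))"
```

```text
t 59.25 hull YZ [[-301.0, 299.0], [-345.0, 251.0], [-347.0, 192.0], [-298.0, 10.0], [-281.0, 6.0], [-128.0, 6.0], [-103.0, 11.0], [-105.0, 88.0], [-285.0, 299.0]]
red [297.5 197.5]
yellow [415.5 190. ]
yellow [302.3 174. ]
lblue 212 323.02830188679246 194.27830188679246
[360.2 356.7 279.9]
[242.5 239.5] 8.631438255310059 [[461.5  96.2 212. ]]
[148.9 231.2] 5.005263328552246 [[481.5 366.  212. ]]
```

View pics/cend.png

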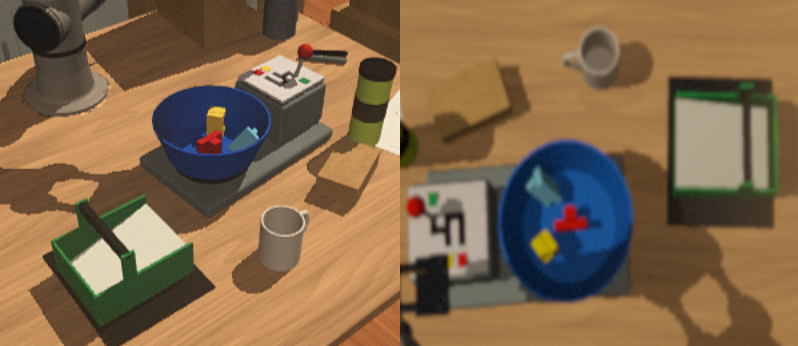

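```bash
python3 -c "
from h import *
print(close_job())"
```

```text
the job is handed in; nothing more can be done
None
```

I handed the job in at about 59 s: the last images show the three parts found on the desk (tee, channel, bridge) in the bowl, the lever at run, the tray flat on its mat and the bystanders unmoved; no verdict came back.

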